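# Load and lock the dispensing canisters

### The arm

A 6-joint arm with a two-finger parallel gripper is mounted at the origin on the work surface. World frame = base frame: x ahead of the robot, y to its left, z up, the work surface at z = 0. Lengths are in mm, angles in rad, forces in N, time in s.
With the tool pointing down it reaches from about 350 to 975 mm from the base axis. Payload 7.1 kg.
Tool frame: the origin (TCP) lies on the front face of the gripper's body, between the roots of the fingers; the fingertips stand 80 mm ahead of it and the grasp point (between the pads) lies 61 mm ahead of it (ctrl.tcp_to_grasp is the distance from the TCP to the grasp point, in mm); z points along the fingers, y is the direction in which the jaws open and shut (so a half turn about z gives the same grasp; the last joint's range is limited). The gripper opens to 88 mm and grips with 3 to 60 N. Pads are 20 mm wide; open, the fingers measure 115 mm over their backs; the gripper's body (75 mm by 178 mm) begins 61 mm behind the grasp point.
Start: joints at [-1.189, 0.423, 1.63, -0, 1.089, -0.019], TCP at [243.863, -575.445, 302.675] pointing down, gripper open.
Joint ranges: [-3, 3], [-0.9, 2.11], [0.09, 2.58], [-1.31, 4.45], [0.11, 2.69], [-2.54, 2.54]. Speed limits (rad/s): [2.39, 2.39, 3.01, 3.14, 3.14, 3.14].

### API

Orientations are given as a rotation vector (axis times angle).
In Python, from workcell import telemetry, get_image, ctrl gives the robot as it stands.
- The arm moves only by the tool send_rows, never from a script. Its argument "rows" is a list of rows, each a list of 5 numbers: the shift along the tool's x, y, z in m, then the turn about the tool's z in rad, then the opening, from -1 (shut) to 1 (fully open). A call has 1 to 5 rows; each row shifts and turns the commanded pose from where the row before left it, along the tool's axes as they then stand; what a row does not reach is not made up. A row lasts 1/10 s, in which the tool goes at most 50 mm and 8.59 degrees, less where a joint would pass 70% of its speed; a pose out of reach is approached as far as the arm can. A call with a gripper value outside its range is refused whole. The fingers move at their own pace and stop on an object; the grip force is fixed at half the most. Time passes only in rows, so rows that do not move let the fingers close. It gives the time, the measured TCP pose, the force and the opening at its end, in the units of the state.
- telemetry.get_obs(): the state, without advancing time (a new reading comes with each control period).
- get_image(name): name is "scene" or "top" or "wrist"; returns a dict with "color" (420x560x3 uint8, blue, green, red), "z_map" (420x560 float32, mm along the optical axis (not along the pixel's ray), 0 where there is no reading), "camera_matrix" (3x3 intrinsics, pixels), "rvec" (rotation vector, rad) and "tvec" (3), from world to camera coordinates, as OpenCV has them. Camera axes: x right, y down, z forward; pixel columns grow to the right and rows downward; lengths in mm; the calibration is good to about 2 mm. A picture is of the moment at which its call begins.
- ctrl.close_job(): hands the job in, once; it reports no verdict.
The state is a dict: "t": time; "qpos": joint angles; "qvel": joint speeds; "joint_torque": joint torques, N m; "ee_pos": TCP position; "orientation": TCP orientation; "ft_force": force on the tool from outside, world axes, zero at the start; "moment": the same for the moment, N m; "width": finger opening in mm.
Only numpy, scipy, OpenCV 4.12 (cv2) and the standard library are available. Lean on these libraries where they do the work, as an engineer would, in place of code of your own. Each camera call takes 0.05 s, during which the arm holds its last target.

### The job

Take the counting spatula off the dispenser rack and lay it in both notches of its rest. Slide every canister along the lanes of the rack, foot under the lips and at most two to a lane, until all are fully inside; only then bar both lanes by turning the two keeper knobs to their end stops. Leave the other bottles and boxes standing where they are.

Things in the scene. Friction and masses are not known exactly. Their poses are not given: they have to be found in the camera images.
- rack: dispenser rack fixed on the counter, 216 (its x) x 236 (y); origin on the counter under its middle. Two lanes along its x at y = +40 and -40; lane floor 6 above the counter. Lips cover them from x = -30 to the stop at x = +100; the apron x = -110 to -30 is open above: set a canister down there (x = -70), slide it to +x. A lane holds two: centres at x = 71 (at the stop) and 13.
- lane_l (a point): mouth of the lane at rack y = +40: on the lane floor's centre line where the lips begin (rack x = -30), axes as the rack's. Lane 60 wide between rails; lips: underside 11, top 16 above this floor, slot between them 42 wide. Rail ends are flared over the 22 before the mouth.
- lane_r (a point): mouth of the lane at rack y = -40: on the lane floor's centre line where the lips begin (rack x = -30), axes as the rack's. Lane 60 wide between rails; lips: underside 11, top 16 above this floor, slot between them 42 wide. Rail ends are flared over the 22 before the mouth.
- canister1: one of two to four alike dispensing canisters: foot plate 58 (its x) x 56 (its y) x 8 thick, on it a box-shaped body 44 (x) x 34 (y), overall height 78, 180 g; origin at the centre of the foot's underside, z up. Goes into a lane with its x along it, either way round: foot under the lips, body between them. None if absent.
- canister2: one of two to four alike dispensing canisters: foot plate 58 (its x) x 56 (its y) x 8 thick, on it a box-shaped body 44 (x) x 34 (y), overall height 78, 180 g; origin at the centre of the foot's underside, z up. Goes into a lane with its x along it, either way round: foot under the lips, body between them. None if absent.
- canister3: one of two to four alike dispensing canisters: foot plate 58 (its x) x 56 (its y) x 8 thick, on it a box-shaped body 44 (x) x 34 (y), overall height 78, 180 g; origin at the centre of the foot's underside, z up. Goes into a lane with its x along it, either way round: foot under the lips, body between them. None if absent.
- canister4: one of two to four alike dispensing canisters: foot plate 58 (its x) x 56 (its y) x 8 thick, on it a box-shaped body 44 (x) x 34 (y), overall height 78, 180 g; origin at the centre of the foot's underside, z up. Goes into a lane with its x along it, either way round: foot under the lips, body between them. None if absent.
- keeper_l (a joint): turn-latch at the mouth of the +y lane. 0 = fully open; grows as it is turned anticlockwise seen from above, 2.3 rad = end stop, where its arm lies straight across the lane mouth. Stays where it is left.
- keeper_r (a joint): turn-latch at the mouth of the -y lane. 0 = fully open; grows as it is turned clockwise seen from above, 2.3 rad = end stop, where its arm lies straight across the lane mouth. Stays where it is left.
- keeper_l_grip (a point): centre of the wing grip on top of keeper_l, on its turning axis (rack x = -36, y = +98), 60 above the counter; the black wing is 36 long along the point's x, 14 thick along its y, from 44 to 76 above the counter; the steel arm under it points along the point's +x, 58 long, 10 to 20 above the counter
- keeper_r_grip (a point): centre of the wing grip on top of keeper_r, on its turning axis (rack x = -36, y = -98), 60 above the counter; the black wing is 36 long along the point's x, 14 thick along its y, from 44 to 76 above the counter; the steel arm under it points along the point's +x, 58 long, 10 to 20 above the counter
- spatula: counting spatula: black handle 130 long x 16 wide x 18 tall, from x = -75 to +55, and a thin steel blade 24 wide, 3 thick, out to x = +120; underside flat. Origin on the underside in the handle, near the balance point; x along the spatula towards the blade. At the start it lies across the rack on top of the lips, blocking the lanes.
- rest: two-notch spatula rest fixed on the counter: two posts at its x = -42 and +42 (each 16 along x, 44 along y), each with a notch 28 wide open upwards; notch floor 50, cheeks 60 above the counter; between the posts 68 are free. Origin on the counter under the middle; the spatula lies along its x, in both notches.
- pill_jar: bystander, leave alone: small amber jar, 42 across, 45 tall, standing among the canisters; origin under its middle
- bottle_a: bystander, leave alone: white medicine bottle, 52 across, 100 tall; origin under its middle
- bottle_b: bystander, leave alone: amber medicine bottle, 52 across, 90 tall; origin under its middle
- bottle_c: bystander, leave alone: white jar, 44 across, 80 tall; origin under its middle
- dose_cup: bystander, leave alone: small white dose cup, 48 across, 35 tall; origin under its middle
- carton: bystander, leave alone: cardboard carton 60 x 90 x 35 tall; origin under its middle
Mind the look-alikes: they are no part of the job. What is shaped like the canister2 but green or red is not meant.

How it is judged:
By the outcome, as a careful person would: the job done as asked, in the order asked, and still so for the second after the job is handed in, with the robot touching nothing.
Of canister1, canister2, canister3, canister4 only 2 to 4 are there at a start; the rules pass over those that are not, and their reading is None.
At some moment in a run one of canister1, canister2, canister3, canister4, spatula may be knocked a few centimetres aside while the robot is not near it.
It also fails if it takes over 210 s, if anything falls off the work surface, if the arm or the gripper's body presses on something with over 40 N, if the wrist force passes 120 N, or if a joint passes its speed limit or range.

## Working session

There is one attempt and no reset: what is moved stays moved. The work goes in short steps, Python scripts to look and compute and a tool call to move; the robot and the scene stay as the last step left them, time stands still between calls to the robot, and variables do not carry over. Pictures are saved under pics/ and viewed, and the job is handed in when it is done.

Besides the shell and the picture viewer there is one more tool, called after "Request:" by a JSON object that holds its "method" and its "body", one argument or row to a line. send_rows: Moves the arm, as the interface text tells. Its arguments: {"type":"object","properties":{"rows":{"type":"array"}},"required":["rows"]}

```bash
ls; mkdir -p pics; cat > h.py <<'E'
import numpy as np, cv2
from workcell import telemetry, get_image, ctrl
def snap(name, fn=None):
    im=get_image(name)
    if fn: cv2.imwrite('pics/'+fn, im['color'])
    return im
def cloud(im):
    z=im['z_map'].astype(float); K=im['camera_matrix']; h,w=z.shape
    u,v=np.meshgrid(np.arange(w),np.arange(h))
    P=np.stack([(u-K[0,2])/K[0,0]*z,(v-K[1,2])/K[1,1]*z,z],-1)
    R,_=cv2.Rodrigues(np.asarray(im['rvec'],float)); t=np.asarray(im['tvec'],float).ravel()
    W=(P-t)@R
    W[z<=0]=np.nan
    return W
def st():
    o=telemetry.get_obs(); 
    for k in o: print(k, np.round(np.array(o[k],float),3))
E
python3 - <<'E'
from h import *
st()
for n in ['scene','top','wrist']:
    im=snap(n,n+'0.png'); W=cloud(im)
    print(n,np.round(im['camera_matrix'],1).tolist(),np.round(im['rvec'],3).ravel(),np.round(im['tvec'],1).ravel())
    np.savez('/tmp/%s0.npz'%n,W=W,c=im['color'])
E
```

```text
pics
t 0.0
qpos [-1.189  0.424  1.631 -0.     1.089 -0.019]
qvel [ 0.    -0.     0.001 -0.     0.001  0.   ]
joint_torque [-4.0000e-03 -5.4462e+01 -2.7367e+01  6.4000e-02  2.3000e-02 -0.0000e+00]
ee_pos [ 243.699 -575.031  301.907]
orientation [-3.077 -0.625  0.   ]
ft_force [-0.497  0.41  -0.984]
moment [-0.035 -0.012  0.044]
width 87.75
scene [[449.1, 0.0, 275.9], [0.0, 449.1, 211.4], [0.0, 0.0, 1.0]] [ 1.959  1.141 -0.577] [-239.3 -199.5 1672.5]
top [[468.0, 0.0, 287.6], [0.0, 468.0, 207.4], [0.0, 0.0, 1.0]] [ 2.22  -2.171  0.074] [  -6.1  484.5 1313.1]
wrist [[371.6, 0.0, 281.6], [0.0, 371.6, 207.4], [0.0, 0.0, 1.0]] [-2.41   1.596  0.235] [-623.1  -34.3  390.4]
```

View pics/scene0.png

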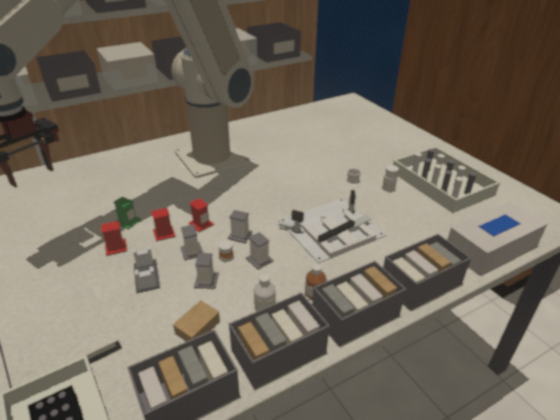

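View pics/top0.png

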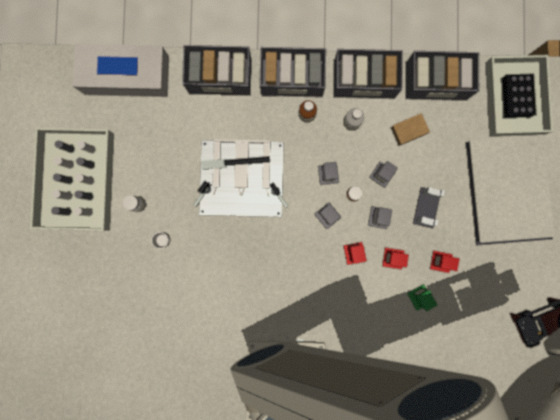

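View pics/wrist0.png

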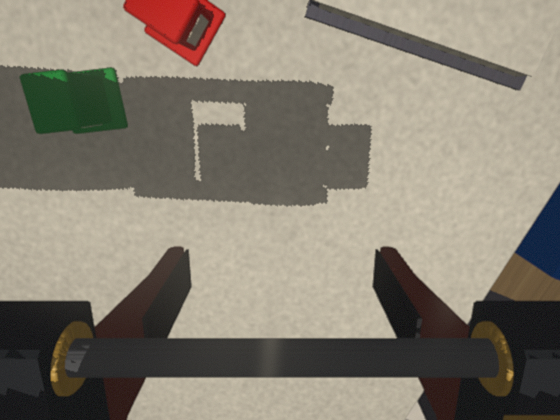

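The scene image shows the rack at about (330,230). Four grey canisters stand around the jar, at top-image (329,173), (384,174), (328,215) and (381,217). The rest is at top (428,207). The red and green look-alikes are closer to the base. I'll zoom in next.

```bash
python3 - <<'E'
from h import *
d=np.load('/tmp/top0.npz'); c=d['c']; W=d['W']
cv2.imwrite('pics/topz1.png',cv2.resize(c[130:240,180:300],None,fx=6,fy=5.4,interpolation=cv2.INTER_CUBIC)[:, :])
cv2.imwrite('pics/topz2.png',cv2.resize(c[150:240,300:460],None,fx=5,fy=5,interpolation=cv2.INTER_CUBIC))
for p in [(329,173),(384,174),(328,215),(381,217),(354,193),(428,207),(242,178),(201,141),(283,141),(201,215),(283,215),(205,188),(276,188),(247,160),(212,163)]:
    print(p,np.round(W[p[1],p[0]],1))
E
```

```text
(329, 173) [ 577.  -105.4   76.2]
(384, 174) [ 577.5 -254.8   77.7]
(328, 215) [ 462.7 -104.6   76.3]
(381, 217) [ 460.4 -247.7   78.1]
(354, 193) [ 527.  -179.    43.8]
(428, 207) [ 495.2 -397.3    5.7]
(242, 178) [564.7 135.6  19.8]
(201, 141) [671.8 258.7  -0.7]
(283, 141) [6.773e+02 2.200e+01 2.000e-01]
(201, 215) [457.9 251.2   2.2]
(283, 215) [ 4.633e+02  1.720e+01 -3.000e-01]
(205, 188) [529.6 231.8  64.2]
(276, 188) [532.8  37.7  76.4]
(247, 160) [613.1 121.1  40.6]
(212, 163) [604.4 220.6  27.1]
```

View pics/topz1.png

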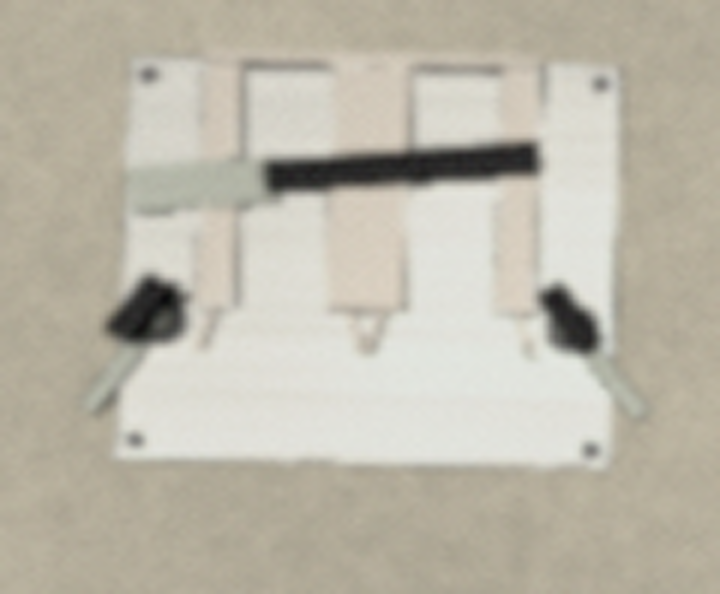

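View pics/topz2.png

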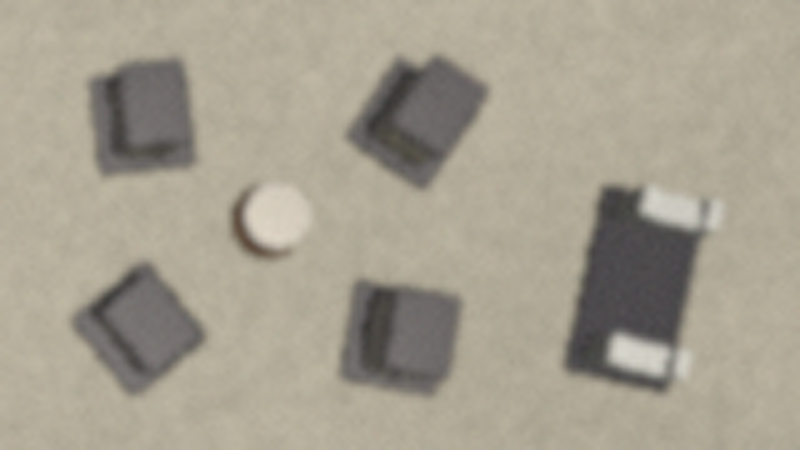

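```bash
python3 - <<'E'
from h import *
d=np.load('/tmp/top0.npz'); c=d['c'].astype(int); W=d['W']
X,Y,Z=W[...,0],W[...,1],W[...,2]
def rect(m,name):
    p=W[m][:,:2].astype(np.float32); r=cv2.minAreaRect(p); print(name,m.sum(),np.round(r[0],1),np.round(r[1],1),round(r[2],1),'medz',np.round(np.median(Z[m]),1))
dark=c.sum(-1)<150
m=dark&(abs(X-600)<60)&(Y>40)&(Y<190)&(Z>30)&(Z<50); rect(m,'handle')
for n,cx,cy in [('c1',577,-105),('c2',577,-255),('c3',463,-105),('c4',460,-248)]:
    near=(abs(X-cx)<50)&(abs(Y-cy)<50)
    rect(near&(Z>70)&(Z<90),n+' top'); rect(near&(Z>5)&(Z<12),n+' foot')
rect((abs(X-495)<90)&(abs(Y+400)<70)&(Z>42),'rest hi')
for sx in (0,1):
    m=(abs(X-495)<90)&(abs(Y+400)<70)&(Z>42)&((X>495) if sx else (X<495)); rect(m,'post'); print(np.round(np.sort(Z[m])[::5],0))
rect((abs(X-495)<90)&(abs(Y+400)<70)&(Z>4),'rest all')
m=(abs(X-565)<140)&(abs(Y-135)<150)&(Z>4); rect(m,'rack>4')
w=(c.min(-1)>190)
m=(abs(X-565)<140)&(abs(Y-135)<150)&(abs(Z-6)<4)&(c[...,0]>c[...,2]-15)&(c.sum(-1)>560); rect(m,'rack white')
for s in (38,232):
    m=(abs(X-530)<40)&(abs(Y-s)<40)&(Z>60); rect(m,'keeper top')
E
```

```text
handle 141 [611.2 123.7] [ 10.4 118.2] 6.6 medz 39.5
c1 top 234 [ 584.5 -109.1] [47.3 36.9] 7.9 medz 77.3
c1 foot 136 [ 581.  -103.5] [ 89.6 106.2] 6.4 medz 7.2
c2 top 230 [ 586.5 -264.5] [36.3 47.4] 56.3 medz 77.6
c2 foot 127 [ 575.2 -253.4] [95.2 93.1] 88.6 medz 7.4
c3 top 235 [ 465.1 -109.4] [46.5 36.9] 40.0 medz 77.4
c3 foot 133 [ 464.9 -106.9] [93.9 93.9] 0.5 medz 7.4
c4 top 234 [ 462.8 -256.1] [38.  46.6] 81.3 medz 77.6
c4 foot 131 [ 459.5 -251.5] [85.9 83.6] 87.1 medz 7.7
rest hi 223 [ 494.6 -392.6] [ 45.6 100.4] 78.6 medz 52.1
post 109 [ 453.3 -384.2] [45.2 16.2] 78.1 medz 52.2
[43. 46. 48. 48. 48. 49. 49. 50. 51. 51. 52. 52. 54. 55. 56. 57. 58. 59.
 59. 60. 61. 63.]
post 114 [ 535.6 -400.8] [45.6 16.6] 78.9 medz 51.6
[42. 45. 47. 48. 48. 49. 50. 50. 50. 51. 51. 51. 52. 54. 55. 56. 57. 58.
 59. 59. 61. 61. 63.]
rest all 943 [ 495.6 -400.4] [178.5 138. ] 0.6 medz 9.1
rack>4 5392 [564.9 135.4] [299.6 279.3] 89.8 medz 8.5
rack white 3292 [566.4 139.7] [233.9 214.1] 89.9 medz 5.8
keeper top 64 [532.2  41.7] [35.5 14. ] 36.5 medz 74.8
keeper top 78 [532.2 237. ] [14.4 34.6] 55.7 medz 74.6
```

```bash
cat >> h.py <<'E'
def pose():
    o=telemetry.get_obs(); R,_=cv2.Rodrigues(np.asarray(o['orientation'],float)); return np.asarray(o['ee_pos'],float),R,o
def plan(x,y,z,psi=None,step=40.,n=None,p0=None):
    """rows to bring TCP to world x,y,z with tool-x yaw psi (deg)"""
    p,R,o=pose(); cur=np.arctan2(R[1,0],R[0,0])
    tgt=cur if psi is None else np.radians(psi)
    da=tgt-cur
    D=np.array([x,y,z])-p
    N=n or int(max(1,np.ceil(np.linalg.norm(D)/step),np.ceil(abs(da)/0.14)))
    a=cur
    q1=np.degrees(np.arctan2(y,x)); print('N',N,'from',np.round(p,1),'psi',round(np.degrees(cur),2),'tilt',np.round(R[:2,2],4),'D',np.round(D,1),'q6 end ~',round(q1+90-np.degrees(tgt),1))
    for i in range(N):
        d=D/N
        tx=d[0]*np.cos(a)+d[1]*np.sin(a); ty=d[0]*np.sin(a)-d[1]*np.cos(a)
        print([round(tx/1000,4),round(ty/1000,4),round(-d[2]/1000,4),round(-da/N,4)])
        a+=da/N
E
python3 - <<'E'
from h import *
p,R,o=pose()
im=get_image('wrist'); Rc,_=cv2.Rodrigues(np.asarray(im['rvec'])); t=np.asarray(im['tvec']).ravel()
C=-Rc.T@t; print('cam in tool',R.T@(C-p)); print('cam axes in tool', np.round(R.T@Rc.T,3))
plan(560,135,320,96.6)
E
```

```text
cam in tool [ 79.08573569  -1.22330525 -81.19649635]
cam axes in tool [[ 0.    -0.958 -0.286]
 [ 1.     0.     0.   ]
 [-0.    -0.286  0.958]]
N 20 from [ 243.8 -575.2  302.2] psi 22.96 tilt [-0.0004  0.0009] D [316.2 710.2  17.8] q6 end ~ 7.0
[np.float64(0.0284), np.float64(-0.0265), np.float64(-0.0009), np.float64(-0.0643)]
[np.float64(0.0301), np.float64(-0.0246), np.float64(-0.0009), np.float64(-0.0643)]
[np.float64(0.0316), np.float64(-0.0227), np.float64(-0.0009), np.float64(-0.0643)]
[np.float64(0.033), np.float64(-0.0206), np.float64(-0.0009), np.float64(-0.0643)]
[np.float64(0.0342), np.float64(-0.0184), np.float64(-0.0009), np.float64(-0.0643)]
[np.float64(0.0353), np.float64(-0.0162), np.float64(-0.0009), np.float64(-0.0643)]
[np.float64(0.0363), np.float64(-0.0139), np.float64(-0.0009), np.float64(-0.0643)]
[np.float64(0.0371), np.float64(-0.0115), np.float64(-0.0009), np.float64(-0.0643)]
[np.float64(0.0378), np.float64(-0.0091), np.float64(-0.0009), np.float64(-0.0643)]
[np.float64(0.0383), np.float64(-0.0067), np.float64(-0.0009), np.float64(-0.0643)]
[np.float64(0.0386), np.float64(-0.0042), np.float64(-0.0009), np.float64(-0.0643)]
[np.float64(0.0388), np.float64(-0.0017), np.float64(-0.0009), np.float64(-0.0643)]
[np.float64(0.0389), np.float64(0.0008), np.float64(-0.0009), np.float64(-0.0643)]
[np.float64(0.0387), np.float64(0.0033), np.float64(-0.0009), np.float64(-0.0643)]
[np.float64(0.0384), np.float64(0.0058), np.float64(-0.0009), np.float64(-0.0643)]
[np.float64(0.038), np.float64(0.0082), np.float64(-0.0009), np.float64(-0.0643)]
[np.float64(0.0374), np.float64(0.0106), np.float64(-0.0009), np.float64(-0.0643)]
[np.float64(0.0366), np.float64(0.013), np.float64(-0.0009), np.float64(-0.0643)]
[np.float64(0.0357), np.float64(0.0153), np.float64(-0.0009), np.float64(-0.0643)]
[np.float64(0.0347), np.float64(0.0176), np.float64(-0.0009), np.float64(-0.0643)]
```

```bash
python3 - <<'E'
s=open('h.py').read(); i=s.index("def plan")
s=s[:i]+'''def plan(x,y,z,psi=None,step=40.):
    """turn first (rows of <=.14), then straight equal rows"""
    p,R,o=pose(); cur=np.arctan2(R[1,0],R[0,0])
    a=cur if psi is None else np.radians(psi)
    da=(a-cur+np.pi)%(2*np.pi)-np.pi; D=np.array([x,y,z])-p
    q1=np.degrees(np.arctan2(y,x))
    print('t',round(float(o['t']),1),'w',round(float(o['width']),1),'from',np.round(p,1),'psi',round(np.degrees(cur),2),'D',np.round(D,1),'q6 end',round(((q1+90-np.degrees(a))+180)%360-180,1), 'F',np.round(o['ft_force'],1))
    k=int(np.ceil(abs(da)/.14-1e-9)); 
    if k: print('turn',k,'x',round(-da/k,4))
    N=max(1,int(np.ceil(np.linalg.norm(D)/step)))
    tx=D[0]*np.cos(a)+D[1]*np.sin(a); ty=D[0]*np.sin(a)-D[1]*np.cos(a)
    print('move',N,'x',[float(round(v/1000/N,4)) for v in (tx,ty,-D[2])],' total',[float(round(v/1000,4)) for v in (tx,ty,-D[2])])
'''
open('h.py','w').write(s)
E
python3 -c "
from h import *
plan(590,135,320,96.6)"
```

```text
t 0.2 w 87.7 from [ 243.8 -575.2  302.2] psi 22.96 D [346.2 710.2  17.8] q6 end 6.3 F [-0.9  0.2 -1. ]
turn 10 x -0.1285
move 20 x [0.0333, 0.0213, -0.0009]  total [0.6657, 0.4256, -0.0178]
```

Request:
{"method": "send_rows", "body": {
  "rows": [
    [0,0,0,-0.1285,1],
    [0,0,0,-0.1285,1],
    [0,0,0,-0.1285,1],
    [0,0,0,-0.1285,1],
    [0,0,0,-0.1285,1]
  ]
}}

```text
t: 0.7
ee_pos: [243.8, -575.3, 302.4]
orientation: [-2.719, -1.572, -0.0]
ft_force: [-0.8, -0.1, -0.2]
width: 88.1
```

Request:
{"method": "send_rows", "body": {
  "rows": [
    [0,0,0,-0.1285,1],
    [0,0,0,-0.1285,1],
    [0,0,0,-0.1285,1],
    [0,0,0,-0.1285,1],
    [0,0,0,-0.1285,1]
  ]
}}

```text
t: 1.2
ee_pos: [243.8, -575.3, 302.5]
orientation: [-2.084, -2.351, -0.0]
ft_force: [0.0, -0.5, 1.0]
width: 87.7
```

Request:
{"method": "send_rows", "body": {
  "rows": [
    [0.033,0.021,-0.001,0,1],
    [0.033,0.021,-0.001,0,1],
    [0.033,0.021,-0.001,0,1],
    [0.033,0.021,-0.001,0,1],
    [0.033,0.021,-0.001,0,1]
  ]
}}

```text
t: 1.7
ee_pos: [329.6, -398.0, 307.6]
orientation: [-2.09, -2.345, -0.0]
ft_force: [-0.2, -1.0, 0.1]
width: 87.8
```

Request:
{"method": "send_rows", "body": {
  "rows": [
    [0.033,0.021,-0.001,0,1],
    [0.033,0.021,-0.001,0,1],
    [0.033,0.021,-0.001,0,1],
    [0.033,0.021,-0.001,0,1],
    [0.033,0.021,-0.001,0,1]
  ]
}}

```text
t: 2.2
ee_pos: [415.0, -222.1, 312.8]
orientation: [2.09, 2.345, 0.0]
ft_force: [-0.4, -0.2, 0.1]
width: 87.8
```

Request:
{"method": "send_rows", "body": {
  "rows": [
    [0.033,0.021,-0.001,0,1],
    [0.033,0.021,-0.001,0,1],
    [0.033,0.021,-0.001,0,1],
    [0.033,0.021,-0.001,0,1],
    [0.033,0.021,-0.001,0,1]
  ]
}}

```text
t: 2.7
ee_pos: [500.4, -46.0, 317.8]
orientation: [2.09, 2.345, 0.0]
ft_force: [1.2, -1.0, 0.3]
width: 87.9
```

Request:
{"method": "send_rows", "body": {
  "rows": [
    [0.033,0.021,-0.001,0,1],
    [0.033,0.021,-0.001,0,1],
    [0.033,0.021,-0.001,0,1],
    [0.033,0.021,-0.001,0,1],
    [0,0,0,0,1]
  ]
}}

```text
t: 3.2
ee_pos: [569.9, 96.7, 321.7]
orientation: [2.086, 2.349, 0.003]
ft_force: [0.5, -0.7, -0.6]
width: 87.8
```

```bash
python3 - <<'E'
from h import *
plan(590,135,320,96.6)
im=snap('wrist','w1.png'); W=cloud(im); np.savez('/tmp/w1.npz',W=W,c=im['color'])
E
```

```text
t 3.2 w 87.8 from [569.9  96.7 321.7] psi 96.79 D [20.1 38.3 -1.7] q6 end 6.3 F [ 0.5 -0.7 -0.6]
turn 1 x 0.0033
move 2 x [0.0179, 0.0122, 0.0009]  total [0.0357, 0.0244, 0.0017]
```

View pics/w1.png

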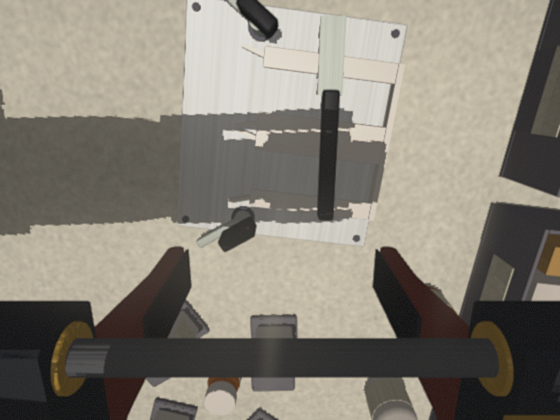

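```bash
python3 - <<'E'
from h import *
d=np.load('/tmp/w1.npz'); c=d['c'].astype(int); W=d['W']
X,Y,Z=W[...,0],W[...,1],W[...,2]
for p in [(405,25),(365,243),(178,225),(196,7),(395,33),(357,238),(185,218),(326,218),(329,92),(330,20)]: print(p,np.round(W[p[1],p[0]],1))
def rect(m,name):
    p=W[m][:,:2].astype(np.float32); r=cv2.minAreaRect(p); print(name,m.sum(),np.round(r[0],1),np.round(r[1],1),round(r[2],1),'medz',np.round(np.median(Z[m]),1))
m=(X>570)&(X<650)&(Y>30)&(Y<200)&(Z>35)&(Z<45)&(c.sum(-1)<150); rect(m,'handle')
q=W[m][:,:2]; u,s,vt=np.linalg.svd(q-q.mean(0),full_matrices=False); print('yaw',np.degrees(np.arctan2(vt[0,1],vt[0,0])), 'mean',q.mean(0), 'ext',np.ptp((q-q.mean(0))@vt.T,axis=0))
m=(X>570)&(X<650)&(Y>200)&(Z>22)&(Z<32); rect(m,'blade')
m=(abs(X-565)<125)&(abs(Y-138)<135)&(Z>3.5)&(Z<9); rect(m,'base')
m=(abs(X-620)<80)&(abs(Y-138)<110)&(Z>20)&(Z<24)&(c.sum(-1)<700);rect(m,'lips')
for s in (38,232):
    m=(abs(X-530)<40)&(abs(Y-s)<40)&(Z>68); rect(m,'keeper top')
# lip mask picture
v=np.zeros(Z.shape,np.uint8); v[(Z>17)&(Z<27)]=255; v[(Z>3.5)&(Z<9)]=100; cv2.imwrite('pics/m1.png',v)
E
```

```text
(405, 25) [672.6 256.8   4.9]
(365, 243) [677.2  24.8  -0.9]
(178, 225) [460.9  23.6   4.6]
(196, 7) [470.1 247.8   7.8]
(395, 33) [663.9 248.2   6.8]
(357, 238) [664.6  32.9   7.3]
(185, 218) [468.8  33.5   6.5]
(326, 218) [620.7  62.2  38.7]
(329, 92) [604.6 185.4  38.2]
(330, 20) [597.4 248.9  23.6]
handle 1687 [613.1 123.8] [ 15.1 126.3] 6.2 medz 39.0
yaw -83.88665888540021 mean [612.9687819  122.33586586] ext [126.28393294  15.1510035 ]
blade 1706 [609.8 226.9] [53.8 78.9] 89.8 medz 24.1
base 30942 [567.1 140.6] [235.7 215.7] 89.9 medz 5.2
lips 9207 [607.7 154.1] [187.6 135.4] 90.0 medz 21.3
keeper top 560 [533.4  43.1] [35.1 14.5] 36.0 medz 74.7
keeper top 758 [533.9 238.3] [14.1 35. ] 56.8 medz 74.8
```

View pics/m1.png

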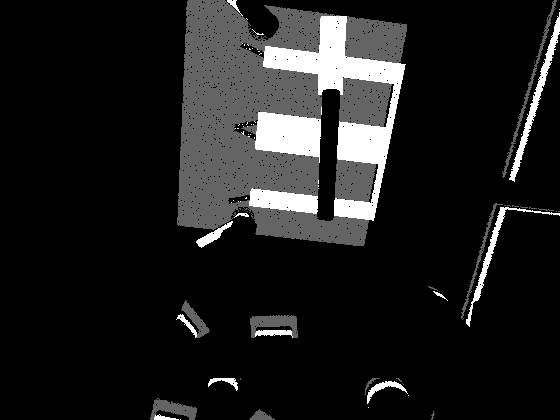

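```bash
python3 - <<'E'
from h import *
plan(612,133.7,180,96.1,step=35)
d=np.load('/tmp/w1.npz'); W=d['W']; X,Y,Z=W[...,0],W[...,1],W[...,2]
for x0 in (550,575,635):
    m=(abs(X-x0)<8)&(Z>17)&(Z<27)&(Y>30)&(Y<250); h,e=np.histogram(Y[m],bins=np.arange(30,250,1.)); 
    on=h>max(h)*.4; ch=np.flatnonzero(np.diff(on.astype(int))); print(x0,e[ch+1])
E
```

```text
t 3.2 w 88.1 from [568.7  94.9 321.4] psi 96.77 D [  43.3   38.8 -141.4] q6 end 6.2 F [-0.7 -1.2 -0.2]
turn 1 x 0.0116
move 5 x [0.0068, 0.0094, 0.0283]  total [0.0339, 0.0471, 0.1414]
550 [ 61.  80. 122. 160. 201. 221.]
575 [ 61.  66.  67.  80. 122. 160. 201. 220.]
635 [ 61.  67.  69.  80. 122. 160. 201. 220.]
```

Request:
{"method": "send_rows", "body": {
  "rows": [
    [0.007,0.0095,0.0283,0.012,1],
    [0.007,0.0095,0.0283,0,1],
    [0.007,0.0095,0.0283,0,1],
    [0.007,0.0095,0.0283,0,1],
    [0.007,0.0095,0.0283,0,1]
  ]
}}

```text
t: 3.75
ee_pos: [611.6, 131.9, 179.1]
orientation: [-2.105, -2.332, 0.001]
ft_force: [0.3, 0.4, 0.6]
width: 87.8
```

Request:
{"method": "send_rows", "body": {
  "rows": [
    [0,0,0,0,1],
    [0,0,0,0,1]
  ]
}}

```text
t: 3.95
ee_pos: [611.2, 132.0, 180.1]
orientation: [-2.104, -2.332, 0.003]
ft_force: [0.7, -0.3, 0.2]
width: 87.8
```

```bash
python3 - <<'E'
from h import *
plan(612,133.7,106,96.1,step=20)
im=snap('wrist','w2.png'); W=cloud(im); c=im['color'].astype(int)
X,Y,Z=W[...,0],W[...,1],W[...,2]
m=(X>570)&(X<650)&(Y>30)&(Y<200)&(Z>33)&(Z<45)&(c.sum(-1)<150)
q=W[m][:,:2];print(cv2.minAreaRect(q.astype(np.float32)))
E
```

```text
t 4.0 w 87.8 from [611.2 132.  180.1] psi 95.87 D [  0.8   1.7 -74.1] q6 end 6.2 F [ 0.7 -0.3  0.2]
turn 1 x -0.004
move 4 x [0.0004, 0.0002, 0.0185]  total [0.0016, 0.001, 0.0741]
((613.8675537109375, 124.07589721679688), (14.470162391662598, 123.8397216796875), 6.533501148223877)
```

View pics/w2.png

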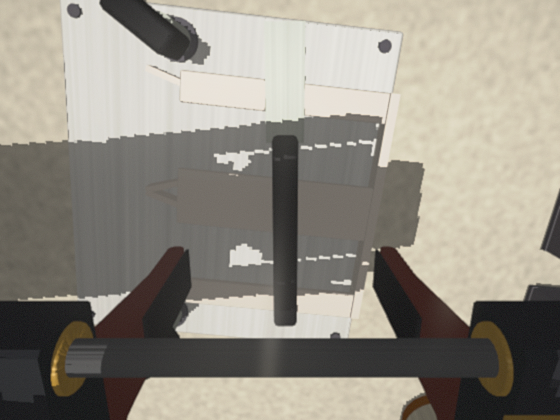

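The handle, at column 285, is centred between the fingers. I'll go down and grip.

Request:
{"method": "send_rows", "body": {
  "rows": [
    [0.001,0.001,0.0185,-0.006,1],
    [0.0005,0.001,0.0185,0,1],
    [0,0,0.0185,0,1],
    [0,0,0.0185,0,1],
    [0,0,0,0,1]
  ]
}}

```text
t: 4.5
ee_pos: [612.9, 133.9, 106.1]
orientation: [-2.097, -2.338, 0.002]
ft_force: [-0.1, -0.8, -0.3]
width: 87.7
```

Request:
{"method": "send_rows", "body": {
  "rows": [
    [0,0,0,0,-1],
    [0,0,0,0,-1],
    [0,0,0,0,-1],
    [0,0,0,0,-1],
    [0,0,0,0,-1]
  ]
}}

```text
t: 5.0
ee_pos: [613.9, 134.8, 106.7]
orientation: [2.097, 2.339, 0.001]
ft_force: [-0.7, 0.2, -0.3]
width: 51.5
```

Request:
{"method": "send_rows", "body": {
  "rows": [
    [0,0,0,0,-1],
    [0,0,0,0,-1],
    [0,0,0,0,-1]
  ]
}}

```text
t: 5.3
ee_pos: [613.6, 134.7, 106.1]
orientation: [-2.097, -2.339, 0.0]
ft_force: [-0.2, -0.1, -1.1]
width: 27.6
```

Request:
{"method": "send_rows", "body": {
  "rows": [
    [0,0,0,0,-1],
    [0,0,0,0,-1],
    [0,0,0,0,-1],
    [0,0,0,0,-1]
  ]
}}

```text
t: 5.7
ee_pos: [613.6, 134.7, 106.1]
orientation: [-2.097, -2.339, 0.0]
ft_force: [0.0, -0.1, -0.8]
width: 15.6
```

Request:
{"method": "send_rows", "body": {
  "rows": [
    [0,0,-0.01,0,-1],
    [0,0,-0.02,0,-1],
    [0,0,-0.025,0,-1],
    [0,0,-0.03,0,-1],
    [0,0,-0.03,0,-1]
  ]
}}

```text
t: 6.2
ee_pos: [613.5, 134.6, 222.8]
orientation: [-2.097, -2.339, 0.0]
ft_force: [0.4, 0.9, -0.6]
width: 15.8
```

Request:
{"method": "send_rows", "body": {
  "rows": [
    [0,0,-0.03,0,-1],
    [0,0,-0.03,0,-1],
    [0,0,-0.02,0,-1],
    [0,0,0,0,-1]
  ]
}}

```text
t: 6.6
ee_pos: [615.0, 135.0, 305.2]
orientation: [2.095, 2.336, 0.008]
ft_force: [0.3, 0.4, -1.4]
width: 16.1
```

```bash
python3 - <<'E'
from h import *
plan(494.5,-392.5,280,-11.4,step=35)
im=snap('wrist','w3.png')
E
```

```text
t 6.6 w 16.1 from [615.  135.  305.2] psi 96.24 D [-120.5 -527.5  -25.2] q6 end 63.0 F [ 0.3  0.4 -1.4]
turn 14 x 0.1342
move 16 x [-0.0009, 0.0338, 0.0016]  total [-0.0139, 0.5409, 0.0252]
```

View pics/w3.png

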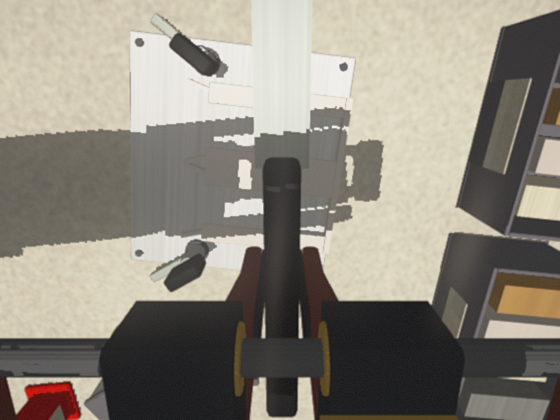

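The spatula is held firmly: width is 16 and the blade runs up the image. I'll turn and carry it to the rest.

Request:
{"method": "send_rows", "body": {
  "rows": [
    [0,0,0,0.134,-1],
    [0,0,0,0.134,-1],
    [0,0,0,0.134,-1],
    [0,0,0,0.134,-1],
    [0,0,0,0.134,-1]
  ]
}}

```text
t: 7.15
ee_pos: [612.8, 134.5, 299.2]
orientation: [-2.753, -1.512, 0.005]
ft_force: [-0.0, -0.2, -0.4]
width: 16.0
```

Request:
{"method": "send_rows", "body": {
  "rows": [
    [0,0,0,0.134,-1],
    [0,0,0,0.134,-1],
    [0,0,0,0.134,-1],
    [0,0,0,0.134,-1],
    [0,0,0,0.134,-1]
  ]
}}

```text
t: 7.65
ee_pos: [612.8, 134.5, 299.2]
orientation: [3.098, 0.523, -0.005]
ft_force: [0.3, 0.2, -1.3]
width: 15.9
```

Request:
{"method": "send_rows", "body": {
  "rows": [
    [0,0,0,0.134,-1],
    [0,0,0,0.134,-1],
    [0,0,0,0.134,-1],
    [0,0,0,0.134,-1],
    [0,0,0,0,-1]
  ]
}}

```text
t: 8.15
ee_pos: [612.9, 134.6, 299.4]
orientation: [3.125, -0.309, -0.004]
ft_force: [-0.3, -0.3, -1.0]
width: 15.7
```

Request:
{"method": "send_rows", "body": {
  "rows": [
    [-0.001,0.034,0.0015,0,-1],
    [-0.001,0.034,0.0015,0,-1],
    [-0.001,0.034,0.0015,0,-1],
    [-0.001,0.034,0.0015,0,-1],
    [-0.001,0.034,0.0015,0,-1]
  ]
}}

```text
t: 8.65
ee_pos: [574.7, -32.2, 292.6]
orientation: [3.127, -0.301, -0.003]
ft_force: [-0.5, -0.4, 0.1]
width: 16.0
```

Request:
{"method": "send_rows", "body": {
  "rows": [
    [-0.001,0.034,0.0015,0,-1],
    [-0.001,0.034,0.0015,0,-1],
    [-0.001,0.034,0.0015,0,-1],
    [-0.001,0.034,0.0015,0,-1],
    [-0.001,0.034,0.0015,0,-1]
  ]
}}

```text
t: 9.15
ee_pos: [536.6, -197.9, 285.1]
orientation: [-3.127, 0.301, 0.002]
ft_force: [0.9, 1.1, -0.8]
width: 15.6
```

Request:
{"method": "send_rows", "body": {
  "rows": [
    [-0.001,0.034,0.0015,0,-1],
    [-0.001,0.034,0.0015,0,-1],
    [-0.001,0.034,0.0015,0,-1],
    [-0.001,0.034,0.0015,0,-1],
    [0,0,0,0,-1]
  ]
}}

```text
t: 9.65
ee_pos: [505.8, -332.5, 279.0]
orientation: [3.126, -0.307, -0.002]
ft_force: [0.0, 0.4, -0.5]
width: 15.5
```

```bash
python3 - <<'E'
from h import *
plan(494.5,-392.5,180,-11.4,step=20)
im=snap('wrist','w4.png'); W=cloud(im); np.savez('/tmp/w4.npz',W=W,c=im['color'])
im=snap('top','t4.png')
E
```

```text
t 9.7 w 15.5 from [ 505.8 -332.5  279. ] psi -11.23 D [-11.3 -60.  -99. ] q6 end 63.0 F [ 0.   0.4 -0.5]
turn 1 x 0.003
move 6 x [0.0001, 0.0102, 0.0165]  total [0.0008, 0.0611, 0.099]
```

View pics/w4.png

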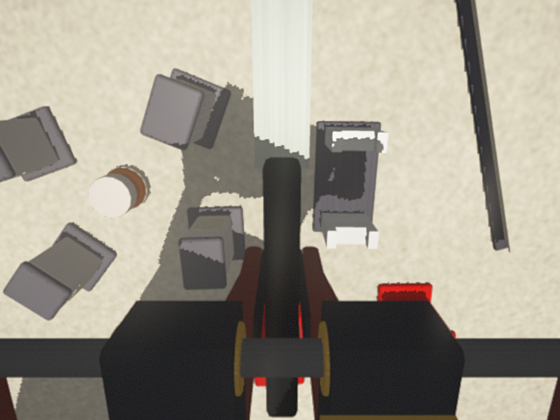

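View pics/t4.png

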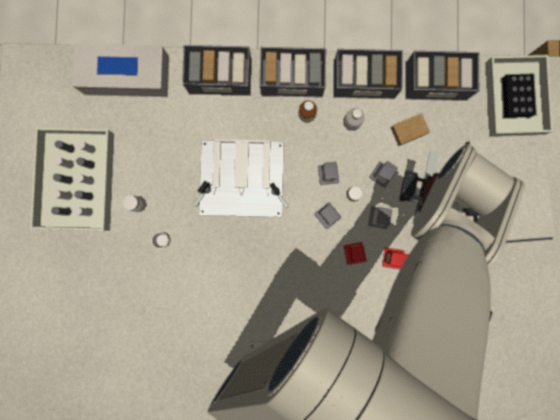

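```bash
python3 - <<'E'
from h import *
d=np.load('/tmp/w4.npz'); c=d['c'].astype(int); W=d['W']
X,Y,Z=W[...,0],W[...,1],W[...,2]
cc=[]
for sx in (452,536):
    m=(abs(X-sx)<30)&(abs(Y+392)<45)&(Z>46)&(Z<64)
    p=W[m][:,:2].astype(np.float32); r=cv2.minAreaRect(p); print(m.sum(),r,np.round(np.percentile(Z[m],[5,50,95]),1)); cc.append(r[0])
    mh=m&(Z>57); q=W[mh][:,:2]; ax=np.array([np.sin(np.radians(11.4)),np.cos(np.radians(11.4))]); s=(q-np.array([494.5,-392.5]))@ax; print('cheeks',np.round(np.histogram(s,bins=np.arange(-26,27,2))[0]))
cc=np.array(cc); print(cc.mean(0),np.degrees(np.arctan2(*(cc[1]-cc[0])[::-1])))
p,R,o=pose()
P=(W-p)@R   # tool coords
m=(P[...,2]>30)&(P[...,2]<110)&(abs(P[...,1])<20)
for z0 in range(40,110,5):
    mm=m&(abs(P[...,2]-z0)<2.5)
    if mm.sum()>20: print(z0,mm.sum(),np.round(np.percentile(P[mm][:,0],[1,50,99]),1),np.round(np.percentile(P[mm][:,1],[1,50,99]),1))
E
```

```text
1012 ((453.93951416015625, -383.84765625), (44.59361267089844, 16.696237564086914), 77.65315246582031) [47.9 50.  59.8]
cheeks [ 0  0 30 41 44 43 20  0  0  0  0  0  0  0  0  0  0  0  0  0 31 37 42 42
 14  0]
1167 ((535.9363403320312, -401.2459411621094), (44.283241271972656, 16.15912437438965), 77.88758850097656) [48.2 50.  59.8]
cheeks [ 0 10 51 50 50 56  0  0  0  0  0  0  0  0  0  0  0  0  0 10 50 51 47 48
  0  0]
[ 494.93792725 -392.54679871] -11.979488288157334
40 488 [-9.3 10.7 11.6] [-16.6  -6.   19.6]
45 428 [-6.2 10.7 11.6] [-15.9  -6.   19.5]
50 352 [-9.7 10.7 11.5] [-15.2   9.7  19.1]
55 281 [-0.7 10.7 11.4] [-14.7  -5.9  18.5]
60 325 [-9.4 10.5 11.4] [-14.7  -5.9  18.4]
65 4938 [-73.2   9.2  50.6] [-10.3   1.7  14.5]
70 3096 [-75.3  10.8  52.6] [-11.9   2.1  15.7]
75 247 [ 8.9 11.  52.9] [-14.5   1.7  18.3]
80 7217 [ 11.   84.8 114.1] [-9.9  2.2 13.7]
85 2231 [ 50.9  86.  114.3] [-9.9  1.4 13.7]
```

```bash
python3 -c "
from h import *
plan(495.5,-392,200,-11.8,step=20)"
```

```text
t 9.8 w 15.8 from [ 506.5 -329.5  279.1] psi -11.2 D [-11.  -62.5 -79.1] q6 end 63.5 F [-0.3  1.1 -0.3]
turn 1 x 0.0106
move 6 x [0.0003, 0.0106, 0.0132]  total [0.002, 0.0634, 0.0791]
```

Request:
{"method": "send_rows", "body": {
  "rows": [
    [0.0005,0.0127,0.016,0.0106,-1],
    [0.0005,0.0127,0.016,0,-1],
    [0.0005,0.0127,0.016,0,-1],
    [0.0005,0.0127,0.016,0,-1],
    [0,0.0127,0.016,0,-1]
  ]
}}

```text
t: 10.25
ee_pos: [495.8, -392.9, 198.1]
orientation: [-3.124, 0.324, 0.001]
ft_force: [-0.2, -1.1, -0.7]
width: 15.7
```

Request:
{"method": "send_rows", "body": {
  "rows": [
    [0,0,0,0,-1],
    [0,0,0,0,-1],
    [0,0,0,0,-1]
  ]
}}

```text
t: 10.55
ee_pos: [496.5, -392.0, 200.7]
orientation: [3.125, -0.324, 0.001]
ft_force: [0.6, 0.5, -0.6]
width: 16.1
```

```bash
python3 - <<'E'
from h import *
plan(495.5,-392,136,-11.8,step=16)
snap('wrist','w5.png')
E
```

```text
t 10.6 w 16.1 from [ 496.5 -392.   200.7] psi -11.85 D [ -1.    0.  -64.7] q6 end 63.5 F [ 0.6  0.5 -0.6]
turn 1 x -0.0009
move 5 x [-0.0002, 0.0, 0.0129]  total [-0.001, 0.0002, 0.0647]
```

View pics/w5.png

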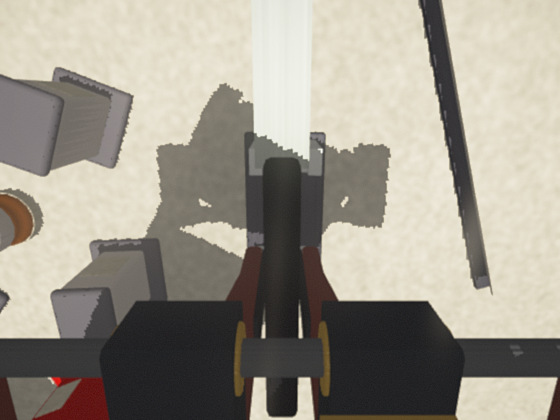

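Request:
{"method": "send_rows", "body": {
  "rows": [
    [-0.001,0.001,0.016,0,-1],
    [0,0,0.016,0,-1],
    [0,0,0.016,0,-1],
    [0,0,0.012,0,-1],
    [0,0,0,0,-1]
  ]
}}

```text
t: 11.1
ee_pos: [493.9, -391.9, 137.4]
orientation: [-3.123, 0.324, 0.006]
ft_force: [-0.1, 0.4, -1.1]
width: 15.7
```

Request:
{"method": "send_rows", "body": {
  "rows": [
    [0,0,0.003,0,-1],
    [0,0,0.002,0,-1],
    [0,0,0,0,-1]
  ]
}}

```text
t: 11.4
ee_pos: [495.1, -392.9, 135.4]
orientation: [3.125, -0.324, 0.001]
ft_force: [-0.0, 0.0, -0.6]
width: 15.5
```

Request:
{"method": "send_rows", "body": {
  "rows": [
    [0,0,0.001,0,-1],
    [0,0,0.001,0,-1],
    [0,0,0,0,-1]
  ]
}}

```text
t: 11.7
ee_pos: [495.2, -393.0, 134.1]
orientation: [3.124, -0.324, 0.001]
ft_force: [-0.9, 0.5, 3.8]
width: 15.6
```

```bash
python3 - <<'E'
from h import *
plan(495.5,-392,134,-11.8,step=16)
snap('wrist','w6.png')
E
```

```text
t 11.7 w 15.6 from [ 495.2 -393.   134.1] psi -11.85 D [ 0.3  1.  -0.1] q6 end 63.5 F [-0.9  0.5  3.8]
turn 1 x -0.0008
move 1 x [0.0001, -0.001, 0.0001]  total [0.0001, -0.001, 0.0001]
```

View pics/w6.png

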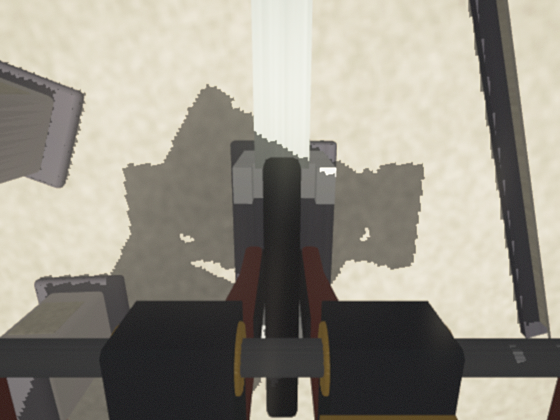

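Contact force is 3.8 N, and the handle lies between the cheeks (columns 234–254 and 315–336, centred at 282). I'll release it.

Request:
{"method": "send_rows", "body": {
  "rows": [
    [0,0,0,0,-0.4],
    [0,0,0,0,0],
    [0,0,0,0,0.2],
    [0,0,0,0,0.2],
    [0,0,0,0,0.2]
  ]
}}

```text
t: 12.25
ee_pos: [495.0, -392.8, 133.1]
orientation: [-3.125, 0.324, 0.0]
ft_force: [-0.1, 0.9, 0.3]
width: 51.2
```

Request:
{"method": "send_rows", "body": {
  "rows": [
    [0,0,0,0,0.2],
    [0,0,-0.02,0,0.2],
    [0,0,-0.03,0,0.2],
    [0,0,-0.03,0,0.2],
    [0,0,-0.03,0,1]
  ]
}}

```text
t: 12.75
ee_pos: [494.8, -392.7, 244.1]
orientation: [-3.125, 0.324, 0.001]
ft_force: [1.3, -0.2, 0.5]
width: 57.6
```

Request:
{"method": "send_rows", "body": {
  "rows": [
    [0,0,-0.03,0,1],
    [0,0,-0.01,0,1],
    [0,0,0,0,1]
  ]
}}

```text
t: 13.05
ee_pos: [495.5, -393.2, 284.6]
orientation: [3.123, -0.324, 0.004]
ft_force: [0.7, -0.2, -0.6]
width: 81.5
```

```bash
python3 - <<'E'
from h import *
plan(495.5,-392,134,-11.8,step=16)
im=snap('wrist','w7.png'); W=cloud(im); c=im['color'].astype(int)
p,R,o=pose()
X,Y,Z=W[...,0],W[...,1],W[...,2]
a=np.radians(-12); ex=np.array([np.cos(a),np.sin(a)]); ey=np.array([-np.sin(a),np.cos(a)])
q=W[...,:2]-np.array([494.8,-392.2]); u=q@ex; v=q@ey
m=(c.sum(-1)<150)&(abs(v)<20)&(Z>60)&(Z<75)&(u>-90)&(u<70)
print(np.round(np.percentile(u[m],[1,99]),1),np.round(np.percentile(v[m],[2,98]),1),np.percentile(Z[m],[5,50,95]))
for lo,hi in ((-75,-40),(-40,0),(0,40),(60,120)):
    mm=(abs(v)<14)&(u>lo)&(u<hi)&(Z>48)&(Z<75); print(lo,mm.sum(),np.round(np.median(v[mm]),1),np.round(np.median(Z[mm]),1))
E
```

```text
t 13.1 w 81.5 from [ 495.5 -393.2  284.6] psi -11.85 D [  -0.     1.2 -150.6] q6 end 63.5 F [ 0.7 -0.2 -0.6]
turn 1 x -0.0008
move 10 x [-0.0, -0.0001, 0.0151]  total [-0.0003, -0.0012, 0.1506]
[ 4.1 51.9] [-6.8  7.9] [65.315563   66.87521931 68.16487555]
-75 784 0.4 66.8
-40 925 0.4 66.8
0 1005 0.5 66.8
60 2295 0.7 52.2
```

View pics/w7.png

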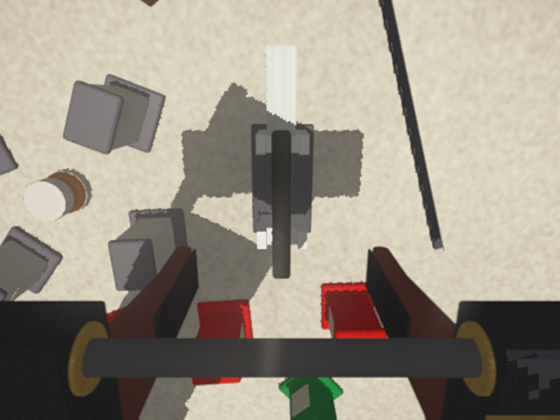

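The spatula lies level in both notches (top at 66.8, lateral offset 0.5). Canisters next, starting with the one at about (463,-256).

```bash
cat >> h.py <<'E'
def can(cx,cy,fn=None,cam='wrist'):
    """measure canister near cx,cy : body top rect, foot rect"""
    im=snap(cam,fn); W=cloud(im); c=im['color'].astype(int); X,Y,Z=W[...,0],W[...,1],W[...,2]
    p,R,o=pose()
    grey=(np.ptp(c,axis=-1)<40)
    near=(np.hypot(X-cx,Y-cy)<48)
    m=near&(Z>72)&(Z<84)
    def rr(m,n):
        if m.sum()<15: print(n,'few',m.sum()); return
        r=cv2.minAreaRect(W[m][:,:2].astype(np.float32)); (x,y),(w,h),a=r
        if w<h: a-=90; w,h=h,w
        a=(a+90)%180-90
        print(n,m.sum(),np.round([x,y],1),np.round([w,h],1),'yaw',round(a,1),'z',np.round(np.median(Z[m]),1)); return x,y,a
    rr(m,'top')
    P=(W-p)@R
    rr(near&(Z>4)&(Z<11)&grey&(c.sum(-1)<420),'foot')
E
python3 -c "
from h import *
plan(462.8,-256.1,240,-8.7,step=35)"
```

```text
t 13.1 w 85.3 from [ 494.9 -392.7  282.9] psi -11.85 D [-32.1 136.6 -42.9] q6 end 69.7 F [-0.2  0.  -0.5]
turn 1 x -0.055
move 5 x [-0.0105, -0.026, 0.0086]  total [-0.0524, -0.1302, 0.0429]
```

Request:
{"method": "send_rows", "body": {
  "rows": [
    [-0.0105,-0.026,0.0086,-0.055,1],
    [-0.0105,-0.026,0.0086,0,1],
    [-0.0105,-0.026,0.0086,0,1],
    [-0.0105,-0.026,0.0086,0,1],
    [-0.0105,-0.026,0.0086,0,1]
  ]
}}

```text
t: 13.6
ee_pos: [462.9, -254.4, 237.7]
orientation: [-3.131, 0.238, 0.005]
ft_force: [1.2, 0.8, -0.5]
width: 87.7
```

Request:
{"method": "send_rows", "body": {
  "rows": [
    [0,0,0,0,0.6],
    [0,0,0,0,0.6]
  ]
}}

```text
t: 13.8
ee_pos: [463.9, -255.6, 238.8]
orientation: [-3.132, 0.236, 0.003]
ft_force: [1.3, -0.6, 0.4]
width: 75.8
```

```bash
python3 -c "
from h import *
can(463,-256,'c4.png')
plan(462.8,-256.1,240,-8.7,step=35)"
```

```text
top 3423 [ 463.5 -255.4] [46.9 36.6] yaw -9.5 z 77.0
foot 1311 [ 464.1 -255.5] [56.6 55.9] yaw -10.0 z 6.8
t 13.8 w 71.9 from [ 464.4 -256.3  239.4] psi -8.68 D [-1.6  0.2  0.6] q6 end 69.7 F [-0.7 -0.3  0.3]
turn 1 x 0.0004
move 1 x [-0.0016, 0.0, -0.0006]  total [-0.0016, 0.0, -0.0006]
```

View pics/c4.png

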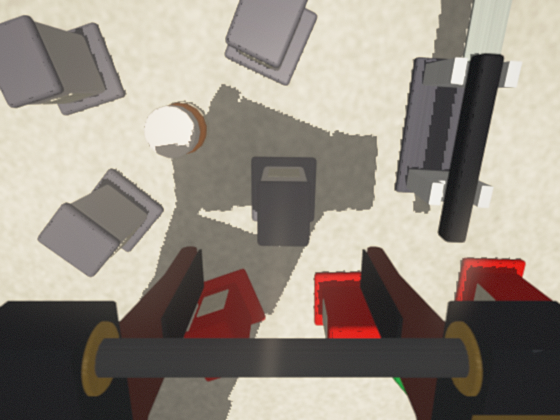

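Request:
{"method": "send_rows", "body": {
  "rows": [
    [0,0,0.026,0.012,0.6],
    [0,0,0.026,0,0.6],
    [0,0,0.026,0,0.6],
    [0,0,0.026,0,0.6],
    [0,0,0.024,0,0.6]
  ]
}}

```text
t: 14.35
ee_pos: [464.7, -257.3, 110.8]
orientation: [3.131, -0.259, 0.001]
ft_force: [0.8, 0.4, 0.0]
width: 70.3
```

Request:
{"method": "send_rows", "body": {
  "rows": [
    [0,0,0,0,-1],
    [0,0,0,0,-1],
    [0,0,0,0,-1],
    [0,0,0,0,-1],
    [0,0,0,0,-1]
  ]
}}

```text
t: 14.85
ee_pos: [464.8, -256.4, 113.2]
orientation: [3.13, -0.257, 0.003]
ft_force: [0.6, 2.1, -1.6]
width: 33.6
```

Request:
{"method": "send_rows", "body": {
  "rows": [
    [0,0,0,0,-1],
    [0,0,0,0,-1]
  ]
}}

```text
t: 15.05
ee_pos: [464.8, -256.4, 113.2]
orientation: [3.13, -0.257, 0.003]
ft_force: [-0.9, -1.4, 7.3]
width: 34.2
```

```bash
python3 -c "
from h import *
plan(497,100.4,250,0,step=35)"
```

```text
t 15.1 w 34.2 from [ 464.8 -256.4  113.2] psi -9.38 D [ 32.2 356.8 136.8] q6 end 101.4 F [-0.9 -1.4  7.3]
turn 2 x -0.0819
move 11 x [0.0029, -0.0324, -0.0124]  total [0.0322, -0.3568, -0.1368]
```

Request:
{"method": "send_rows", "body": {
  "rows": [
    [0,0,-0.015,0,-1],
    [0,0,-0.03,0,-1],
    [0,0,-0.03,0,-1],
    [0,0,-0.03,0,-1],
    [0,0,-0.03,0,-1]
  ]
}}

```text
t: 15.55
ee_pos: [463.9, -255.7, 249.1]
orientation: [-3.131, 0.257, 0.0]
ft_force: [1.6, 0.0, -1.5]
width: 33.8
```

Request:
{"method": "send_rows", "body": {
  "rows": [
    [0,0,0,-0.082,-1],
    [0,0,0,-0.082,-1],
    [0.003,-0.035,0,0,-1],
    [0.003,-0.035,0,0,-1],
    [0.003,-0.035,0,0,-1]
  ]
}}

```text
t: 16.05
ee_pos: [472.8, -149.9, 247.9]
orientation: [-3.141, 0.001, -0.0]
ft_force: [0.9, 0.2, -2.1]
width: 33.4
```

Request:
{"method": "send_rows", "body": {
  "rows": [
    [0.003,-0.035,0,0,-1],
    [0.003,-0.035,0,0,-1],
    [0.003,-0.035,0,0,-1],
    [0.003,-0.035,0,0,-1],
    [0.003,-0.035,0,0,-1]
  ]
}}

```text
t: 16.55
ee_pos: [487.8, 25.5, 248.0]
orientation: [-3.142, -0.0, -0.0]
ft_force: [1.0, 0.1, -1.6]
width: 33.5
```

Request:
{"method": "send_rows", "body": {
  "rows": [
    [0.003,-0.035,0,0,-1],
    [0.003,-0.035,0,0,-1],
    [0,0,0,0,-1],
    [0,0,0,0,-1]
  ]
}}

```text
t: 16.95
ee_pos: [493.8, 94.6, 247.7]
orientation: [3.141, 0.004, -0.0]
ft_force: [-0.1, -0.6, -2.1]
width: 33.6
```

```bash
python3 -c "
from h import *
plan(495,100.4,150,0,step=35)
snap('wrist','w8.png')"
```

```text
t 16.9 w 33.6 from [493.8  94.6 247.7] psi 0.14 D [  1.2   5.8 -97.7] q6 end 101.5 F [-0.1 -0.6 -2.1]
turn 1 x 0.0024
move 3 x [0.0004, -0.0019, 0.0326]  total [0.0012, -0.0058, 0.0977]
```

View pics/w8.png

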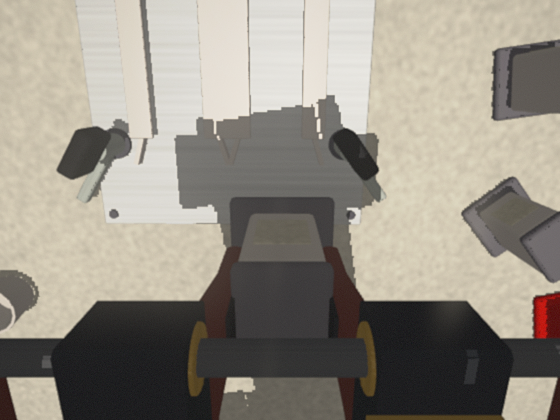

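```bash
cat >> h.py <<'E'
def lane(fn=None):
    im=snap('wrist',fn); W=cloud(im); p,R,o=pose(); X,Y,Z=W[...,0],W[...,1],W[...,2]
    for x0 in (550,580,610):
        m=(abs(X-x0)<10)&(Z>17)&(Z<27)&(Y>30)&(Y<250)
        if m.sum()<50: continue
        h,e=np.histogram(Y[m],bins=np.arange(30,250,1.)); on=h>max(h)*.3; ch=np.flatnonzero(np.diff(on.astype(int))); print(x0,e[ch+1])
    P=(W-p)@R
    m=(abs(P[...,0])<25)&(P[...,2]>25)&(P[...,2]<45)&(abs(P[...,1])<22)
    print('body in tool y',np.round(np.percentile(P[m][:,1],[1,50,99]),1),'x',np.round(np.percentile(P[m][:,0],[1,50,99]),1),'z',np.round(np.percentile(P[m][:,2],[1,50]),1),'world y',np.round(np.percentile(Y[m],[1,50,99]),1),'TCP',np.round(p,1))
    m=(abs(P[...,0])<45)&(P[...,2]>98)&(P[...,2]<112)&(abs(P[...,1])<32)
    if m.sum()>20: print('foot tool y',np.round(np.percentile(P[m][:,1],[1,99]),1),'x max',np.round(np.percentile(P[m][:,0],[99]),1),'z',np.round(np.median(P[m][:,2]),1))
E
python3 -c "
from h import *
lane()"
```

```text
550 [ 61.  80. 121. 160. 201. 220.]
580 [ 61.  80. 121. 160. 201. 220.]
610 [ 61.  80. 121. 160. 201. 220.]
body in tool y [-21.   -1.2  21. ] x [-6.1 10.2 22. ] z [26.1 36.1] world y [ 72.5  94.6 114.5] TCP [493.8  93.5 247.4]
foot tool y [-29.1  25.8] x max [27.3] z 106.2
```

Request:
{"method": "send_rows", "body": {
  "rows": [
    [0.001,-0.002,0.025,0.002,-1],
    [0,-0.002,0.025,0,-1],
    [0,-0.0015,0.025,0,-1],
    [0,0,0.025,0,-1],
    [0,0,0.015,0,-1]
  ]
}}

```text
t: 17.55
ee_pos: [494.5, 98.1, 130.7]
orientation: [3.141, -0.006, -0.003]
ft_force: [-0.2, 0.5, -2.1]
width: 34.0
```

Request:
{"method": "send_rows", "body": {
  "rows": [
    [0,0,0.005,0,-1],
    [0,0,0,0,-1],
    [0,0,0,0,-1]
  ]
}}

```text
t: 17.85
ee_pos: [495.7, 99.1, 127.9]
orientation: [-3.141, 0.004, -0.002]
ft_force: [0.1, 0.1, -1.9]
width: 34.1
```

```bash
python3 -c "
from h import *
plan(495,99.4,120,0,step=35)
lane('w9.png')"
```

```text
t 17.9 w 34.1 from [495.7  99.1 127.9] psi -0.15 D [-0.7  0.3 -7.9] q6 end 101.4 F [ 0.1  0.1 -1.9]
turn 1 x -0.0027
move 1 x [-0.0007, -0.0003, 0.0079]  total [-0.0007, -0.0003, 0.0079]
550 [ 61.  80. 121. 159. 201. 220.]
580 [ 61.  80. 121. 159. 201. 220.]
610 [ 61.  80. 121. 159. 201. 220.]
body in tool y [-21.   -0.6  21. ] x [-6.2 10.  21.8] z [26.  36.4] world y [ 78.2  99.8 120.2] TCP [495.8  99.2 128.1]
foot tool y [-28.8  30.6] x max [44.7] z 106.6
```

View pics/w9.png

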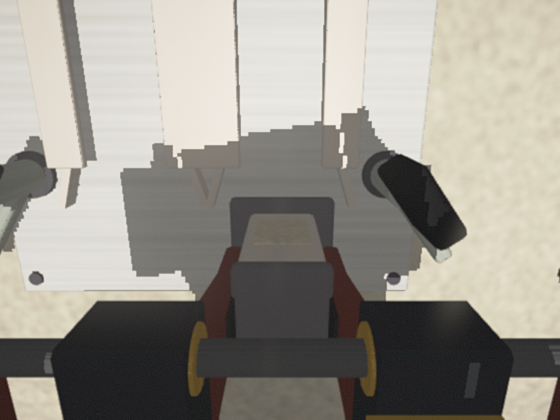

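Foot columns 230–334 and slot columns 240–324 share centre 282, so alignment is good. Lowering it to the lane floor.

Request:
{"method": "send_rows", "body": {
  "rows": [
    [0,0,0.004,0,-1],
    [0,0,0.003,0,-1],
    [0,0,0,0,-1]
  ]
}}

```text
t: 18.2
ee_pos: [495.1, 99.5, 120.0]
orientation: [3.142, -0.003, -0.0]
ft_force: [-0.2, 0.1, -1.7]
width: 33.6
```

Request:
{"method": "send_rows", "body": {
  "rows": [
    [0,0,0.001,0,-1],
    [0,0,0,0,-1]
  ]
}}

```text
t: 18.4
ee_pos: [495.2, 99.5, 119.2]
orientation: [-3.142, 0.003, -0.0]
ft_force: [-0.2, -0.3, -0.8]
width: 33.9
```

Request:
{"method": "send_rows", "body": {
  "rows": [
    [0.01,0,0,0,-1],
    [0.01,0,0,0,-1],
    [0.01,0,0,0,-1],
    [0.01,0,0,0,-1],
    [0,0,0,0,-1]
  ]
}}

```text
t: 18.9
ee_pos: [537.1, 99.5, 119.3]
orientation: [-3.141, 0.003, -0.003]
ft_force: [-0.4, 0.6, -2.2]
width: 33.5
```

Request:
{"method": "send_rows", "body": {
  "rows": [
    [0.01,0,0,0,-1],
    [0.01,0,0,0,-1],
    [0.01,0,0,0,-1],
    [0.01,0,0,0,-1],
    [0,0,0,0,-1]
  ]
}}

```text
t: 19.4
ee_pos: [577.0, 99.4, 119.2]
orientation: [-3.141, 0.003, -0.004]
ft_force: [0.4, 0.0, -0.8]
width: 33.8
```

Request:
{"method": "send_rows", "body": {
  "rows": [
    [0.01,0,0,0,-1],
    [0.01,0,0,0,-1],
    [0.01,0,0,0,-1],
    [0.01,0,0,0,-1],
    [0,0,0,0,-1]
  ]
}}

```text
t: 19.9
ee_pos: [617.0, 99.3, 119.2]
orientation: [-3.141, 0.003, -0.003]
ft_force: [-0.4, 0.4, -1.6]
width: 33.8
```

Sliding with no resistance. Now to the stop.

Request:
{"method": "send_rows", "body": {
  "rows": [
    [0.01,0,0,0,-1],
    [0.006,0,0,0,-1],
    [0.002,0,0,0,-1],
    [0,0,0,0,-1]
  ]
}}

```text
t: 20.3
ee_pos: [633.4, 99.2, 119.0]
orientation: [-3.142, 0.003, -0.001]
ft_force: [0.3, -0.0, -1.1]
width: 34.0
```

Request:
{"method": "send_rows", "body": {
  "rows": [
    [0.001,0,0,0,-1],
    [0.001,0,0,0,-1],
    [0,0,0,0,-1]
  ]
}}

```text
t: 20.6
ee_pos: [635.1, 99.2, 119.0]
orientation: [3.142, -0.003, -0.0]
ft_force: [-0.6, 0.4, -1.4]
width: 33.9
```

Request:
{"method": "send_rows", "body": {
  "rows": [
    [0.001,0,0,0,-1],
    [0.001,0,0,0,-1],
    [0.001,0,0,0,-1],
    [0,0,0,0,-1]
  ]
}}

```text
t: 21.0
ee_pos: [638.4, 99.2, 119.1]
orientation: [-3.142, 0.003, -0.0]
ft_force: [-0.9, -0.1, -2.1]
width: 33.8
```

Request:
{"method": "send_rows", "body": {
  "rows": [
    [0.001,0,0,0,-1],
    [0.001,0,0,0,-1],
    [0,0,0,0,-1]
  ]
}}

```text
t: 21.3
ee_pos: [640.4, 99.2, 119.2]
orientation: [-3.142, 0.003, -0.0]
ft_force: [0.1, -0.2, -1.5]
width: 34.1
```

Request:
{"method": "send_rows", "body": {
  "rows": [
    [0.001,0,0,0,-1],
    [0.001,0,0,0,-1],
    [0,0,0,0,-1]
  ]
}}

```text
t: 21.6
ee_pos: [642.4, 99.2, 119.2]
orientation: [-3.142, 0.003, -0.0]
ft_force: [-0.3, 0.5, -1.8]
width: 33.8
```

```bash
python3 -c "
from h import *
st(); snap('wrist','w10.png'); snap('scene','s10.png')"
```

```text
t 21.6
qpos [0.135 0.694 1.658 0.    0.789 1.708]
qvel [-0.001 -0.001  0.003 -0.    -0.001  0.   ]
joint_torque [-2.0000e-03 -6.3660e+01 -2.0853e+01  3.0000e-03 -5.9000e-02 -2.0000e-03]
ee_pos [642.384  99.232 119.212]
orientation [-3.142e+00  3.000e-03 -0.000e+00]
ft_force [-0.318  0.514 -1.77 ]
moment [0.072 0.043 0.026]
width 33.83
```

View pics/w10.png

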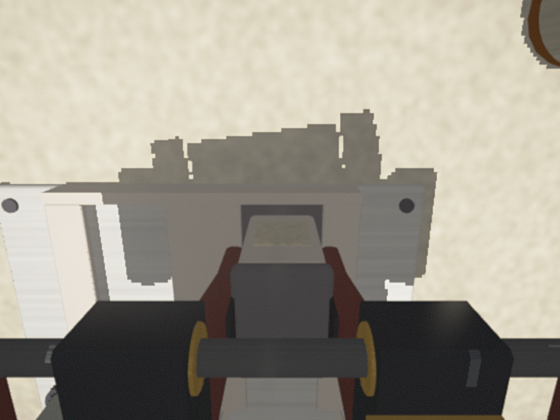

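View pics/s10.png

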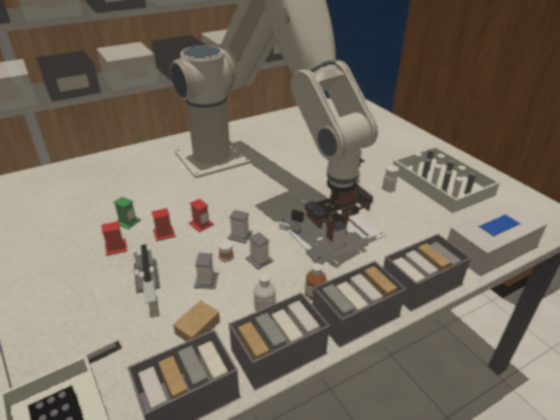

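Request:
{"method": "send_rows", "body": {
  "rows": [
    [0.001,0,0,0,-1],
    [0.001,0,0,0,-1],
    [0,0,0,0,-1]
  ]
}}

```text
t: 22.0
ee_pos: [643.0, 99.2, 119.1]
orientation: [3.141, -0.003, -0.005]
ft_force: [-5.2, 0.2, 3.7]
width: 33.8
```

Request:
{"method": "send_rows", "body": {
  "rows": [
    [0.001,0,0,0,-1],
    [0.001,0,0,0,-1],
    [0,0,0,0,-1]
  ]
}}

```text
t: 22.3
ee_pos: [643.5, 99.2, 119.2]
orientation: [3.141, -0.003, -0.011]
ft_force: [-11.2, -0.5, 9.7]
width: 33.7
```

Request:
{"method": "send_rows", "body": {
  "rows": [
    [-0.002,0,0,0,-1],
    [0,0,0,0,0.6],
    [0,0,0,0,0.6],
    [0,0,0,0,0.6],
    [0,0,0,0,0.6]
  ]
}}

```text
t: 22.8
ee_pos: [644.7, 99.2, 119.3]
orientation: [-3.141, 0.003, -0.001]
ft_force: [0.0, 0.2, 0.4]
width: 62.2
```

Request:
{"method": "send_rows", "body": {
  "rows": [
    [0,0,-0.02,0,0.6],
    [0,0,-0.035,0,0.6],
    [0,0,-0.035,0,0.6],
    [0,0,-0.035,0,0.6],
    [0,0,0,0,0.6]
  ]
}}

```text
t: 23.3
ee_pos: [646.9, 99.6, 249.7]
orientation: [-3.14, 0.003, -0.015]
ft_force: [1.2, 0.5, 0.8]
width: 70.8
```

```bash
python3 -c "
from h import *
can(642,100,'w11.png')
snap('top','t11.png')
can(465,-109,None,'top')
can(584,-109,None,'top')
can(586,-264,None,'top')
plan(465,-109.4,240,40,step=35)"
```

```text
top 2990 [640.3 100.5] [46.7 36.9] yaw 0.2 z 82.9
foot 334 [663.7  84.1] [94.3 40. ] yaw 54.0 z 5.6
top 230 [ 465.  -109.3] [46.4 37.1] yaw 39.7 z 77.5
foot 112 [ 464.6 -108.8] [57.4 56.3] yaw 39.1 z 7.5
top 225 [ 584.4 -108.9] [46.3 37.1] yaw 8.9 z 77.3
foot 98 [ 586.9 -108.6] [63.5 55.5] yaw 8.3 z 7.1
top 226 [ 586.3 -264. ] [47.7 36.3] yaw -32.7 z 78.1
foot 114 [ 586.2 -263.8] [58.9 55.6] yaw -33.7 z 7.7
t 23.6 w 70.6 from [643.4  99.1 242.6] psi -0.11 D [-178.4 -208.5   -2.6] q6 end 36.8 F [ 0.5 -0.8 -0.2]
turn 5 x -0.14
move 8 x [-0.0338, 0.0056, 0.0003]  total [-0.2707, 0.045, 0.0026]
```

View pics/w11.png

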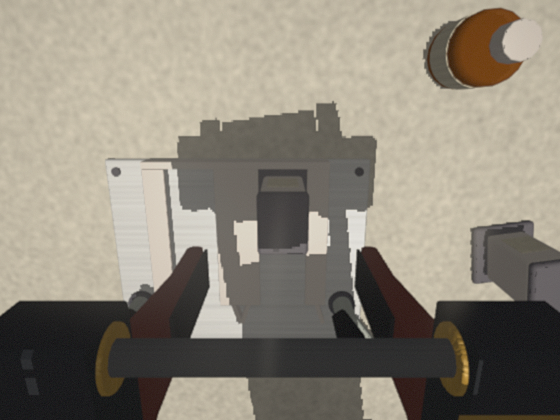

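View pics/t11.png

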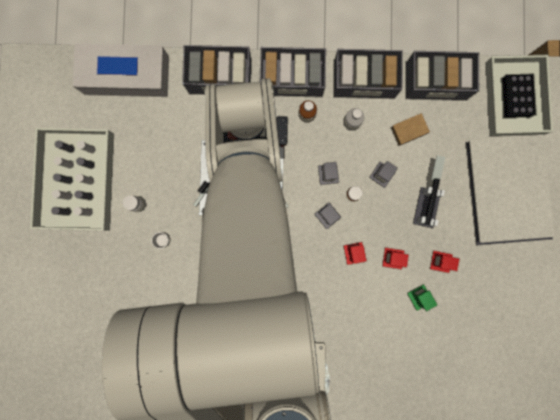

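Canister at (640.3, 100.5), fully at the stop, and the spatula is still in the rest. Next is the canister at (465,-109).

Request:
{"method": "send_rows", "body": {
  "rows": [
    [0,0,0,-0.139,0.6],
    [0,0,0,-0.139,0.6],
    [0,0,0,-0.139,0.6],
    [0,0,0,-0.139,0.6],
    [0,0,0,-0.139,0.6]
  ]
}}

```text
t: 24.05
ee_pos: [643.6, 99.1, 242.3]
orientation: [-2.951, -1.075, 0.004]
ft_force: [-0.1, 0.7, 0.2]
width: 70.3
```

Request:
{"method": "send_rows", "body": {
  "rows": [
    [-0.034,0.0055,0,0,0.6],
    [-0.034,0.0055,0,0,0.6],
    [-0.034,0.0055,0,0,0.6],
    [-0.034,0.0055,0,0,0.6],
    [-0.034,0.0055,0,0,0.6]
  ]
}}

```text
t: 24.55
ee_pos: [529.4, -31.4, 242.7]
orientation: [-2.954, -1.067, 0.004]
ft_force: [0.2, -0.1, 0.6]
width: 70.3
```

Request:
{"method": "send_rows", "body": {
  "rows": [
    [-0.034,0.0055,0,0,0.6],
    [-0.034,0.0055,0,0,0.6],
    [-0.034,0.0055,0,0,0.6],
    [0,0,0,0,0.6],
    [0,0,0,0,0.6]
  ]
}}

```text
t: 25.05
ee_pos: [462.6, -108.8, 243.4]
orientation: [-2.955, -1.064, 0.002]
ft_force: [-0.8, 0.5, 0.7]
width: 69.9
```

```bash
python3 -c "
from h import *
can(465,-109,'c3.png')
plan(465,-109.4,113,39.7,step=30)"
```

```text
top 3348 [ 465.7 -108.2] [47.4 37.1] yaw 40.2 z 77.0
foot 1296 [ 466.1 -107.9] [57.  56.1] yaw 39.6 z 6.9
t 25.1 w 70.2 from [ 463.3 -108.4  243.6] psi 39.68 D [   1.7   -1.  -130.6] q6 end 37.1 F [0.7 0.1 0.6]
turn 1 x -0.0004
move 5 x [0.0001, 0.0004, 0.0261]  total [0.0007, 0.0019, 0.1306]
```

View pics/c3.png

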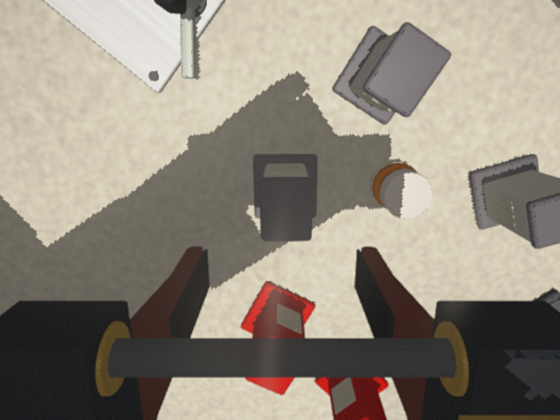

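Request:
{"method": "send_rows", "body": {
  "rows": [
    [0.001,0.001,0.026,0,0.6],
    [0.001,0,0.026,0,0.6],
    [0,0,0.026,0,0.6],
    [0,0,0.026,0,0.6],
    [0,0,0.0265,0,0.6]
  ]
}}

```text
t: 25.6
ee_pos: [466.2, -107.0, 112.3]
orientation: [2.954, 1.069, 0.001]
ft_force: [1.7, -0.2, 0.2]
width: 70.5
```

Request:
{"method": "send_rows", "body": {
  "rows": [
    [0,0,0,0,-1],
    [0,0,0,0,-1],
    [0,0,0,0,-1],
    [0,0,0,0,-1],
    [0,0,0,0,-1]
  ]
}}

```text
t: 26.1
ee_pos: [466.0, -108.1, 114.7]
orientation: [2.954, 1.067, 0.003]
ft_force: [0.2, 1.0, 0.8]
width: 33.9
```

Request:
{"method": "send_rows", "body": {
  "rows": [
    [0,0,0,0,-1],
    [0,0,0,0,-1]
  ]
}}

```text
t: 26.3
ee_pos: [466.0, -108.1, 114.7]
orientation: [2.954, 1.067, 0.003]
ft_force: [0.2, 0.4, 8.2]
width: 33.5
```

Request:
{"method": "send_rows", "body": {
  "rows": [
    [0,0,-0.015,0,-1],
    [0,0,-0.03,0,-1],
    [0,0,-0.03,0,-1],
    [0,0,-0.03,0,-1],
    [0,0,-0.03,0,-1]
  ]
}}

```text
t: 26.8
ee_pos: [464.8, -107.9, 250.0]
orientation: [-2.955, -1.067, 0.0]
ft_force: [1.3, -0.1, -2.1]
width: 34.1
```

Request:
{"method": "send_rows", "body": {
  "rows": [
    [0,0,0,0.1386,-1],
    [0,0,0,0.1386,-1],
    [0,0,0,0.1386,-1],
    [0,0,0,0.1386,-1],
    [0,0,0,0.1386,-1]
  ]
}}

```text
t: 27.3
ee_pos: [464.9, -107.9, 248.8]
orientation: [-3.142, 0.009, 0.0]
ft_force: [0.3, -0.7, -1.7]
width: 34.1
```

```bash
python3 -c "
from h import *
plan(495,99.3,250,0,step=35)"
```

```text
t 27.3 w 34.1 from [ 464.9 -107.9  248.8] psi -0.33 D [ 30.1 207.2   1.2] q6 end 101.3 F [ 0.3 -0.7 -1.7]
turn 1 x -0.0057
move 6 x [0.005, -0.0345, -0.0002]  total [0.0301, -0.2072, -0.0012]
```

Request:
{"method": "send_rows", "body": {
  "rows": [
    [0.005,-0.0345,0,-0.006,-1],
    [0.005,-0.0345,0,0,-1],
    [0.005,-0.0345,0,0,-1],
    [0.005,-0.0345,0,0,-1],
    [0.005,-0.0345,0,0,-1]
  ]
}}

```text
t: 27.8
ee_pos: [489.1, 66.0, 248.8]
orientation: [3.142, 0.009, -0.0]
ft_force: [-0.1, -0.6, -1.4]
width: 33.9
```

Request:
{"method": "send_rows", "body": {
  "rows": [
    [0.005,-0.0345,0,0,-1],
    [0,0,0.03,0,-1],
    [0,0,0.03,0,-1],
    [0,0,0.03,0,-1],
    [0,0,0.025,0,-1]
  ]
}}

```text
t: 28.3
ee_pos: [493.6, 99.2, 132.4]
orientation: [3.141, 0.01, -0.001]
ft_force: [0.2, 0.2, -1.5]
width: 33.5
```

Request:
{"method": "send_rows", "body": {
  "rows": [
    [0,0,0,0,-1],
    [0,0,0,0,-1],
    [0,0,0,0,-1]
  ]
}}

```text
t: 28.6
ee_pos: [495.0, 99.3, 135.0]
orientation: [-3.141, -0.01, -0.003]
ft_force: [0.0, 0.2, -1.8]
width: 33.7
```

```bash
python3 -c "
from h import *
plan(495,99.4,120,0,step=35)
lane('w12.png')"
```

```text
t 28.6 w 33.7 from [495.   99.3 135. ] psi 0.35 D [  0.    0.1 -15. ] q6 end 101.4 F [ 0.   0.2 -1.8]
turn 1 x 0.0061
move 1 x [0.0, -0.0001, 0.015]  total [0.0, -0.0001, 0.015]
550 [ 61.  80. 121. 160. 201. 220.]
580 [ 61.  80. 121. 159. 201. 220.]
610 [ 61.  80. 121. 159. 201. 220.]
body in tool y [-21.   -0.7  21. ] x [-7.2  9.9 22.2] z [25.9 37.8] world y [ 78.4 100.1 120.3] TCP [495.1  99.3 135.1]
foot tool y [-28.7  26.2] x max [27.5] z 107.9
```

View pics/w12.png

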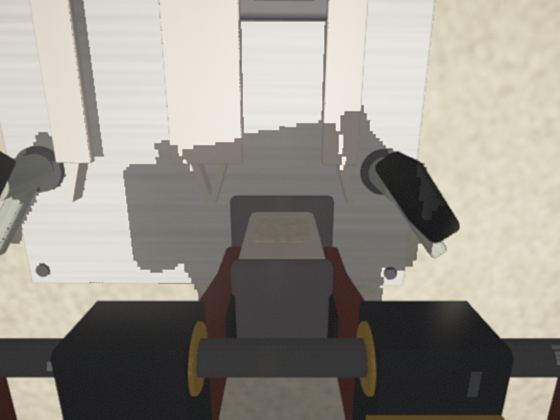

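Request:
{"method": "send_rows", "body": {
  "rows": [
    [0,0,0.007,0.006,-1],
    [0,0,0.006,0,-1],
    [0,0,0,0,-1]
  ]
}}

```text
t: 28.95
ee_pos: [494.4, 99.3, 120.5]
orientation: [-3.141, -0.0, -0.001]
ft_force: [-0.3, 0.2, -2.2]
width: 33.8
```

Request:
{"method": "send_rows", "body": {
  "rows": [
    [0,0,0.001,0,-1],
    [0,0,0.0005,0,-1],
    [0,0,0,0,-1]
  ]
}}

```text
t: 29.25
ee_pos: [494.4, 99.2, 120.5]
orientation: [-3.142, -0.0, -0.001]
ft_force: [-3.9, -0.2, 17.3]
width: 34.1
```

Request:
{"method": "send_rows", "body": {
  "rows": [
    [0,0,-0.001,0,-1],
    [0.01,0,0,0,-1],
    [0.01,0,0,0,-1],
    [0.01,0,0,0,-1],
    [0.01,0,0,0,-1]
  ]
}}

```text
t: 29.75
ee_pos: [533.0, 99.1, 120.5]
orientation: [3.141, 0.0, -0.006]
ft_force: [-7.5, 0.2, 12.2]
width: 33.6
```

Request:
{"method": "send_rows", "body": {
  "rows": [
    [0.01,0,0,0,-1],
    [0.01,0,0,0,-1],
    [0.01,0,0,0,-1],
    [0.01,0,0,0,-1],
    [0,0,0,0,-1]
  ]
}}

```text
t: 30.25
ee_pos: [575.4, 99.3, 120.3]
orientation: [-3.141, -0.0, -0.002]
ft_force: [1.5, 0.6, 6.1]
width: 33.7
```

Request:
{"method": "send_rows", "body": {
  "rows": [
    [0.005,0,0,0,-1],
    [0.002,0,0,0,-1],
    [0,0,0,0,-1]
  ]
}}

```text
t: 30.55
ee_pos: [580.3, 99.2, 120.5]
orientation: [3.141, 0.0, -0.004]
ft_force: [-4.4, 0.5, 10.2]
width: 33.8
```

Request:
{"method": "send_rows", "body": {
  "rows": [
    [0.001,0,0,0,-1],
    [0.001,0,0,0,-1],
    [0,0,0,0,-1]
  ]
}}

```text
t: 30.85
ee_pos: [581.7, 99.2, 120.5]
orientation: [3.141, 0.0, -0.005]
ft_force: [-7.2, -0.3, 11.7]
width: 34.0
```

Request:
{"method": "send_rows", "body": {
  "rows": [
    [0.001,0,0,0,-1],
    [0.001,0,0,0,-1],
    [0,0,0,0,-1]
  ]
}}

```text
t: 31.15
ee_pos: [583.8, 99.2, 120.5]
orientation: [3.141, 0.0, -0.005]
ft_force: [-6.4, 0.6, 11.9]
width: 34.0
```

Request:
{"method": "send_rows", "body": {
  "rows": [
    [0.001,0,0,0,-1],
    [0,0,0,0,-1]
  ]
}}

```text
t: 31.35
ee_pos: [584.5, 99.2, 120.5]
orientation: [3.141, 0.0, -0.006]
ft_force: [-7.5, 0.3, 12.4]
width: 33.6
```

Request:
{"method": "send_rows", "body": {
  "rows": [
    [0.001,0,0,0,-1],
    [0.001,0,0,0,-1],
    [0,0,0,0,-1]
  ]
}}

```text
t: 31.65
ee_pos: [585.0, 99.2, 120.6]
orientation: [3.141, -0.0, -0.012]
ft_force: [-13.6, -0.4, 19.0]
width: 33.7
```

Contact with the first canister. Releasing.

Request:
{"method": "send_rows", "body": {
  "rows": [
    [-0.002,0,0,0,-1],
    [0,0,0,0,0.6],
    [0,0,0,0,0.6],
    [0,0,0,0,0.6],
    [0,0,0,0,0.6]
  ]
}}

```text
t: 32.15
ee_pos: [586.3, 99.2, 120.0]
orientation: [3.142, 0.0, -0.0]
ft_force: [0.2, -0.1, 0.4]
width: 62.7
```

Request:
{"method": "send_rows", "body": {
  "rows": [
    [0,0,-0.02,0,0.6],
    [0,0,-0.035,0,0.6],
    [0,0,-0.035,0,0.6],
    [0,0,-0.035,0,0.6],
    [0,0,0,0,0.6]
  ]
}}

```text
t: 32.65
ee_pos: [588.8, 99.6, 250.0]
orientation: [-3.14, -0.0, -0.013]
ft_force: [-0.1, 0.4, 0.9]
width: 70.2
```

```bash
python3 -c "
from h import *
can(582,100,'w13.png')
can(640,100)
im=snap('top','t13.png')
can(584,-109,None,'top')
can(586,-264,None,'top')
plan(584.4,-109,240,8.3,step=35)"
```

```text
top 3840 [594.6 100.4] [70.6 37. ] yaw 0.0 z 82.9
foot 242 [583.6  55.5] [43.   6.5] yaw -0.2 z 5.3
top 4580 [627.8 100.5] [71.3 37. ] yaw -0.0 z 82.9
foot 303 [655.6  76.7] [79.6 36. ] yaw 48.8 z 5.2
top 228 [ 584.3 -109.2] [46.9 36.9] yaw 7.0 z 77.4
foot 101 [ 583.8 -109.1] [56.1 55.4] yaw 7.6 z 7.4
top 227 [ 585.9 -264. ] [47.6 36.5] yaw -32.8 z 77.8
foot 115 [ 585.5 -263.2] [57.1 55.6] yaw -33.9 z 7.4
t 32.9 w 70.3 from [585.4  99.1 243.6] psi 0.01 D [  -1.  -208.1   -3.6] q6 end 71.1 F [ 0.2  0.3 -1. ]
turn 2 x -0.0723
move 6 x [-0.0052, 0.0343, 0.0006]  total [-0.031, 0.2058, 0.0036]
```

View pics/w13.png

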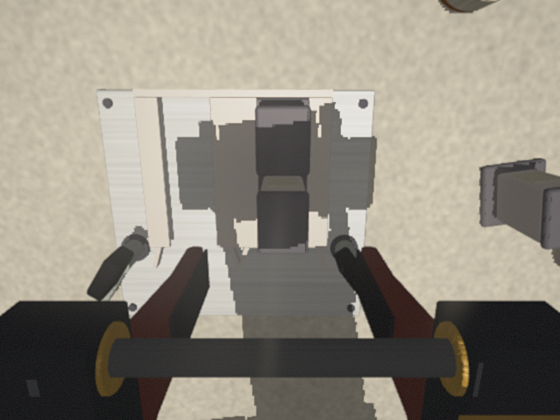

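Request:
{"method": "send_rows", "body": {
  "rows": [
    [0,0,0,-0.067,0.6],
    [0,0,0,-0.066,0.6],
    [-0.005,0.0343,0,0,0.6],
    [-0.005,0.0343,0,0,0.6],
    [-0.005,0.0343,0,0,0.6]
  ]
}}

```text
t: 33.4
ee_pos: [584.3, -5.6, 243.5]
orientation: [-3.134, -0.211, 0.004]
ft_force: [1.1, 0.3, 0.2]
width: 70.1
```

Request:
{"method": "send_rows", "body": {
  "rows": [
    [-0.005,0.0343,0,0,0.6],
    [-0.005,0.0343,0,0,0.6],
    [-0.005,0.0343,0,0,0.6],
    [0,0,0,0,0.6],
    [0,0,0,0,0.6]
  ]
}}

```text
t: 33.9
ee_pos: [583.2, -109.1, 243.8]
orientation: [-3.134, -0.206, 0.004]
ft_force: [-0.5, 0.8, -0.4]
width: 69.9
```

```bash
python3 -c "
from h import *
can(584,-109,'c1.png')
plan(584.3,-109,113,7.6,step=30)"
```

```text
top 3348 [ 585.6 -108.1] [46.8 37.2] yaw 7.1 z 77.0
foot 1276 [ 585.5 -108.2] [57.2 55.9] yaw 8.3 z 6.8
t 34.0 w 70.5 from [ 583.3 -108.3  244. ] psi 7.6 D [   1.    -0.7 -131. ] q6 end 71.8 F [-0.1  0.6 -0. ]
turn 1 x -0.0001
move 5 x [0.0002, 0.0002, 0.0262]  total [0.0009, 0.0008, 0.131]
```

View pics/c1.png

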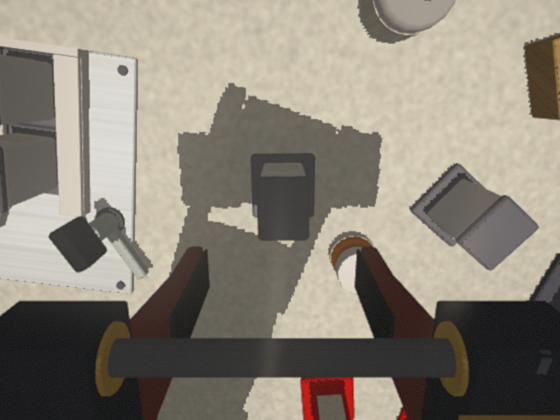

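Request:
{"method": "send_rows", "body": {
  "rows": [
    [0.001,0.001,0.026,0,0.6],
    [0,0,0.026,0,0.6],
    [0,0,0.026,0,0.6],
    [0,0,0.026,0,0.6],
    [0,0,0.0265,0,0.6]
  ]
}}

```text
t: 34.45
ee_pos: [584.8, -107.9, 113.3]
orientation: [-3.134, -0.212, 0.001]
ft_force: [-1.0, -0.1, -0.6]
width: 70.1
```

Request:
{"method": "send_rows", "body": {
  "rows": [
    [0,0,0,0,-1],
    [0,0,0,0,-1],
    [0,0,0,0,-1],
    [0,0,0,0,-1],
    [0,0,0,0,-1]
  ]
}}

```text
t: 34.95
ee_pos: [585.5, -109.6, 115.9]
orientation: [3.134, 0.209, 0.003]
ft_force: [0.7, -1.2, -0.3]
width: 34.2
```

Request:
{"method": "send_rows", "body": {
  "rows": [
    [0,0,0,0,-1],
    [0,0,0,0,-1]
  ]
}}

```text
t: 35.15
ee_pos: [585.6, -109.7, 115.9]
orientation: [3.134, 0.209, 0.003]
ft_force: [-0.6, 1.7, 6.4]
width: 33.8
```

Request:
{"method": "send_rows", "body": {
  "rows": [
    [0,0,-0.015,0,-1],
    [0,0,-0.03,0,-1],
    [0,0,-0.03,0,-1],
    [0,0,-0.03,0,-1],
    [0,0,-0.03,0,-1]
  ]
}}

```text
t: 35.65
ee_pos: [584.6, -109.6, 251.7]
orientation: [3.135, 0.209, 0.0]
ft_force: [0.4, 0.3, -1.5]
width: 33.7
```

Request:
{"method": "send_rows", "body": {
  "rows": [
    [0,0,0,0.0665,-1],
    [0,0,0,0.0665,-1],
    [0,0,0,0,-1]
  ]
}}

```text
t: 35.95
ee_pos: [584.7, -109.7, 250.8]
orientation: [3.141, -0.001, 0.001]
ft_force: [-0.9, 0.1, -0.9]
width: 33.8
```

```bash
python3 -c "
from h import *
plan(495,179.4,250,0,step=35)"
```

```text
t 36.0 w 33.8 from [ 584.7 -109.7  250.8] psi -0.03 D [-89.7 289.1  -0.8] q6 end 109.9 F [-0.9  0.1 -0.9]
turn 1 x -0.0006
move 9 x [-0.01, -0.0321, 0.0001]  total [-0.0897, -0.2891, 0.0008]
```

Request:
{"method": "send_rows", "body": {
  "rows": [
    [-0.01,-0.032,0,0,-1],
    [-0.01,-0.032,0,0,-1],
    [-0.01,-0.032,0,0,-1],
    [-0.01,-0.032,0,0,-1],
    [-0.01,-0.032,0,0,-1]
  ]
}}

```text
t: 36.45
ee_pos: [534.1, 51.4, 249.9]
orientation: [3.142, 0.003, -0.0]
ft_force: [0.1, 0.6, -2.2]
width: 33.7
```

Request:
{"method": "send_rows", "body": {
  "rows": [
    [-0.01,-0.032,0,0,-1],
    [-0.01,-0.032,0,0,-1],
    [-0.01,-0.032,0,0,-1],
    [-0.01,-0.032,0,0,-1],
    [0,0,0.03,0,-1]
  ]
}}

```text
t: 36.95
ee_pos: [496.0, 182.0, 222.8]
orientation: [-3.139, -0.008, -0.011]
ft_force: [1.0, -1.0, -2.1]
width: 33.6
```

Request:
{"method": "send_rows", "body": {
  "rows": [
    [0,0,0.03,0,-1],
    [0,0,0.03,0,-1],
    [0,0,0.025,0,-1],
    [0,0,0,0,-1],
    [0,0,0,0,-1]
  ]
}}

```text
t: 37.45
ee_pos: [494.9, 178.3, 134.9]
orientation: [3.141, 0.002, -0.001]
ft_force: [0.6, 0.1, -0.9]
width: 33.8
```

```bash
python3 -c "
from h import *
plan(495,179.4,122,0,step=35)
lane('w14.png')"
```

```text
t 37.5 w 33.8 from [494.9 178.3 134.9] psi 0.06 D [  0.1   1.1 -12.9] q6 end 109.9 F [ 0.6  0.1 -0.9]
turn 1 x 0.0011
move 1 x [0.0001, -0.0011, 0.0129]  total [0.0001, -0.0011, 0.0129]
550 [ 61.  80. 122. 160. 201. 221.]
580 [117. 118. 123. 131. 132. 135. 136. 138. 139. 160. 202. 212. 213. 220.]
610 [122. 160. 201. 221.]
body in tool y [-20.9  -0.5  20.9] x [-8.5  9.2 22.5] z [25.6 39.5] world y [157.6 179.1 199.5] TCP [495.4 178.5 135.7]
foot tool y [-28.3  26.1] x max [27.4] z 109.6
```

View pics/w14.png

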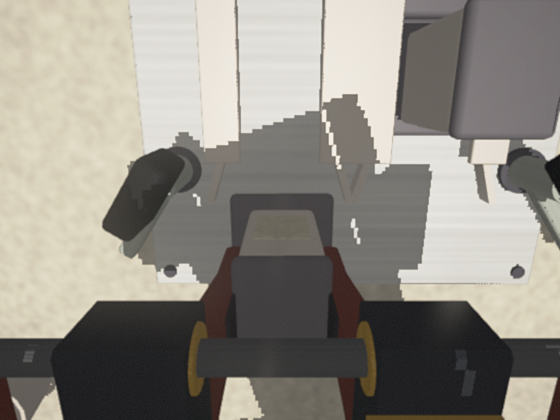

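Request:
{"method": "send_rows", "body": {
  "rows": [
    [0,-0.001,0.006,0,-1],
    [0,0,0.006,0,-1],
    [0,0,0,0,-1]
  ]
}}

```text
t: 37.8
ee_pos: [494.7, 179.4, 122.6]
orientation: [3.142, 0.001, -0.0]
ft_force: [0.1, -0.3, -1.8]
width: 33.7
```

Request:
{"method": "send_rows", "body": {
  "rows": [
    [0,0,0.0005,0,-1],
    [0,0,0,0,-1]
  ]
}}

```text
t: 38.0
ee_pos: [494.9, 179.4, 122.3]
orientation: [-3.142, -0.0, -0.0]
ft_force: [-0.4, -0.8, -2.7]
width: 33.8
```

Request:
{"method": "send_rows", "body": {
  "rows": [
    [0.01,0,0,0,-1],
    [0.01,0,0,0,-1],
    [0.01,0,0,0,-1],
    [0.01,0,0,0,-1],
    [0,0,0,0,-1]
  ]
}}

```text
t: 38.5
ee_pos: [536.9, 179.5, 122.4]
orientation: [-3.141, 0.001, -0.003]
ft_force: [-0.6, -0.4, -1.7]
width: 34.1
```

Request:
{"method": "send_rows", "body": {
  "rows": [
    [0.012,0,0,0,-1],
    [0.012,0,0,0,-1],
    [0.012,0,0,0,-1],
    [0.012,0,0,0,-1],
    [0,0,0,0,-1]
  ]
}}

```text
t: 39.0
ee_pos: [584.9, 179.5, 122.3]
orientation: [-3.141, 0.001, -0.003]
ft_force: [-0.2, -0.0, -1.4]
width: 33.8
```

Request:
{"method": "send_rows", "body": {
  "rows": [
    [0.012,0,0,0,-1],
    [0.012,0,0,0,-1],
    [0.012,0,0,0,-1],
    [0.01,0,0,0,-1],
    [0,0,0,0,-1]
  ]
}}

```text
t: 39.5
ee_pos: [630.5, 179.4, 122.2]
orientation: [-3.141, 0.0, -0.002]
ft_force: [0.5, 0.4, -1.4]
width: 34.0
```

Request:
{"method": "send_rows", "body": {
  "rows": [
    [0.002,0,0,0,-1],
    [0.002,0,0,0,-1],
    [0.001,0,0,0,-1],
    [0,0,0,0,-1]
  ]
}}

```text
t: 39.9
ee_pos: [633.8, 179.5, 122.2]
orientation: [-3.142, -0.0, 0.0]
ft_force: [0.3, 0.6, -1.4]
width: 33.8
```

Request:
{"method": "send_rows", "body": {
  "rows": [
    [0.002,0,0,0,-1],
    [0.002,0,0,0,-1],
    [0.002,0,0,0,-1],
    [0.001,0,0,0,-1],
    [0,0,0,0,-1]
  ]
}}

```text
t: 40.4
ee_pos: [641.0, 179.4, 122.1]
orientation: [-3.142, -0.0, 0.0]
ft_force: [-0.8, -0.0, -1.2]
width: 33.6
```

Request:
{"method": "send_rows", "body": {
  "rows": [
    [0.001,0,0,0,-1],
    [0.001,0,0,0,-1],
    [0,0,0,0,-1]
  ]
}}

```text
t: 40.7
ee_pos: [641.6, 179.4, 122.0]
orientation: [3.141, -0.0, -0.005]
ft_force: [-5.7, 0.8, 2.0]
width: 33.7
```

Contact with the stop at TCP 641.5. One more millimetre, then release.

Request:
{"method": "send_rows", "body": {
  "rows": [
    [0.001,0,0,0,-1],
    [-0.002,0,0,0,-1],
    [0,0,0,0,0.6],
    [0,0,0,0,0.6],
    [0,0,0,0,0.6]
  ]
}}

```text
t: 41.2
ee_pos: [642.5, 179.5, 122.5]
orientation: [-3.141, -0.0, -0.002]
ft_force: [-0.1, -0.4, -0.1]
width: 54.4
```

Request:
{"method": "send_rows", "body": {
  "rows": [
    [0,0,0,0,0.6],
    [0,0,-0.02,0,0.6],
    [0,0,-0.035,0,0.6],
    [0,0,-0.035,0,0.6],
    [0,0,-0.035,0,0.6]
  ]
}}

```text
t: 41.7
ee_pos: [641.9, 179.4, 248.4]
orientation: [3.142, 0.0, -0.0]
ft_force: [0.7, -0.2, 0.3]
width: 70.2
```

Request:
{"method": "send_rows", "body": {
  "rows": [
    [0,0,0,0,0.6],
    [0,0,0,0,0.6]
  ]
}}

```text
t: 41.9
ee_pos: [642.2, 179.5, 248.1]
orientation: [-3.141, -0.0, -0.003]
ft_force: [0.2, 0.2, 0.5]
width: 70.3
```

```bash
python3 -c "
from h import *
can(640,180,'w15.png')
im=snap('top','t15.png')
can(586,-264,None,'top')
plan(586,-263.8,245,-33.5,step=35)"
```

```text
top 3086 [640.4 180.6] [46.9 37.1] yaw 0.0 z 82.9
foot 257 [663.4 196.5] [93.2 37.6] yaw -54.4 z 5.6
top 227 [ 586.7 -264.3] [46.8 36.2] yaw -32.3 z 77.6
foot 112 [ 592.4 -267.9] [72.  55.6] yaw -33.4 z 7.2
t 42.0 w 70.3 from [641.1 179.2 245.5] psi 0.01 D [ -55.1 -443.    -0.5] q6 end 99.3 F [ 0.   0.2 -1.3]
turn 5 x 0.117
move 13 x [0.0153, 0.0308, 0.0]  total [0.1986, 0.3998, 0.0005]
```

View pics/w15.png

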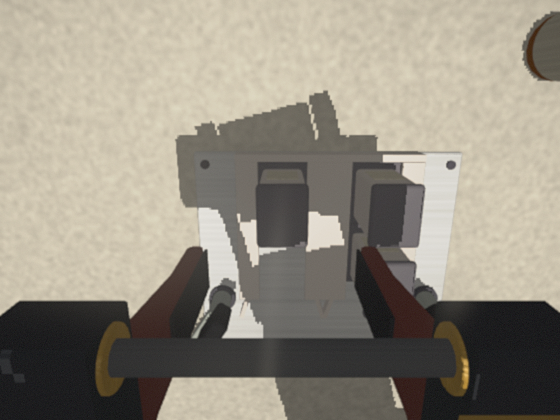

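View pics/t15.png

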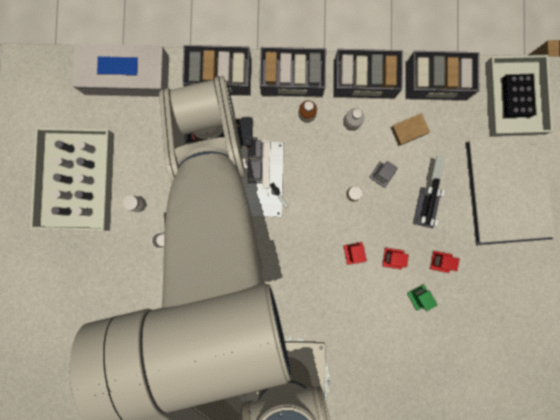

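Request:
{"method": "send_rows", "body": {
  "rows": [
    [-0.004,0.034,0,0,0.6],
    [-0.004,0.034,0,0,0.6],
    [-0.004,0.034,0,0,0.6],
    [-0.004,0.034,0,0,0.6],
    [-0.004,0.034,0,0,0.6]
  ]
}}

```text
t: 42.55
ee_pos: [621.0, 8.2, 245.5]
orientation: [3.142, 0.001, -0.004]
ft_force: [0.6, -0.0, -1.0]
width: 70.1
```

Request:
{"method": "send_rows", "body": {
  "rows": [
    [-0.004,0.034,0,0,0.6],
    [-0.004,0.034,0,0,0.6],
    [-0.004,0.034,0,0,0.6],
    [-0.004,0.034,0,0,0.6],
    [-0.004,0.034,0,0,0.6]
  ]
}}

```text
t: 43.05
ee_pos: [601.0, -161.8, 245.5]
orientation: [-3.141, -0.0, 0.004]
ft_force: [-0.4, 0.5, -0.2]
width: 70.6
```

Request:
{"method": "send_rows", "body": {
  "rows": [
    [-0.004,0.034,0,0,0.6],
    [-0.004,0.034,0,0,0.6],
    [-0.004,0.034,0,0,0.6],
    [0,0,0,0.117,0.6],
    [0,0,0,0.117,0.6]
  ]
}}

```text
t: 43.55
ee_pos: [589.0, -263.7, 245.2]
orientation: [-3.118, 0.377, 0.004]
ft_force: [0.6, -0.4, -0.8]
width: 70.3
```

Request:
{"method": "send_rows", "body": {
  "rows": [
    [0,0,0,0.117,0.6],
    [0,0,0,0.117,0.6],
    [0,0,0,0.117,0.6],
    [0,0,0,0,0.6]
  ]
}}

```text
t: 43.95
ee_pos: [589.4, -262.4, 245.5]
orientation: [-3.007, 0.907, 0.004]
ft_force: [0.1, 1.3, 0.3]
width: 70.4
```

```bash
python3 -c "
from h import *
can(586,-264,'c2.png')
plan(586,-263.8,113,-33.2,step=30)"
```

```text
top 3275 [ 587.6 -263.8] [46.8 36.9] yaw -33.9 z 77.0
foot 1291 [ 587.7 -263.9] [57.  55.9] yaw -32.7 z 6.8
t 44.0 w 70.3 from [ 589.5 -262.4  245.8] psi -33.36 D [  -3.5   -1.4 -132.8] q6 end 99.0 F [ 0.7 -1.  -0.5]
turn 1 x -0.0029
move 5 x [-0.0004, 0.0006, 0.0266]  total [-0.0021, 0.0031, 0.1328]
```

View pics/c2.png

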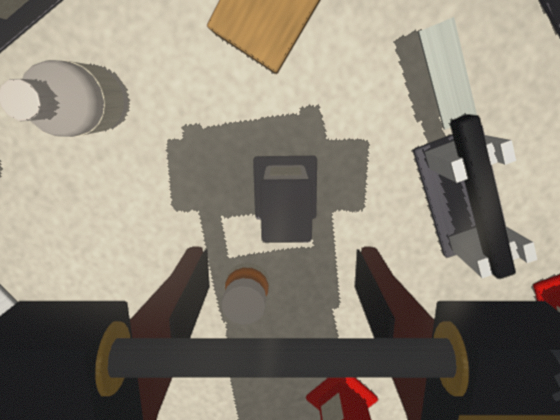

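Request:
{"method": "send_rows", "body": {
  "rows": [
    [-0.001,0.0025,0.026,0,0.6],
    [0,0,0.026,0,0.6],
    [0,0,0.027,0,0.6],
    [0,0,0.027,0,0.6],
    [0,0,0.0275,0,0.6]
  ]
}}

```text
t: 44.5
ee_pos: [587.4, -264.0, 112.0]
orientation: [-3.01, 0.9, 0.001]
ft_force: [-0.3, 0.1, 0.7]
width: 70.4
```

Request:
{"method": "send_rows", "body": {
  "rows": [
    [0,0,0,0,-1],
    [0,0,0,0,-1],
    [0,0,0,0,-1],
    [0,0,0,0,-1],
    [0,0,0,0,-1]
  ]
}}

```text
t: 45.0
ee_pos: [588.3, -264.4, 115.0]
orientation: [3.008, -0.905, 0.003]
ft_force: [-0.3, 0.0, 5.3]
width: 33.9
```

Request:
{"method": "send_rows", "body": {
  "rows": [
    [0,0,0,0,-1],
    [0,0,0,0,-1]
  ]
}}

```text
t: 45.2
ee_pos: [588.3, -264.5, 115.0]
orientation: [3.008, -0.905, 0.003]
ft_force: [-1.4, -0.1, 6.3]
width: 33.9
```

Request:
{"method": "send_rows", "body": {
  "rows": [
    [0,0,-0.015,0,-1],
    [0,0,-0.03,0,-1],
    [0,0,-0.03,0,-1],
    [0,0,-0.03,0,-1],
    [0,0,-0.03,0,-1]
  ]
}}

```text
t: 45.7
ee_pos: [587.4, -263.9, 250.6]
orientation: [-3.008, 0.905, 0.0]
ft_force: [0.2, -1.0, -1.7]
width: 33.9
```

Request:
{"method": "send_rows", "body": {
  "rows": [
    [0,0,0,-0.117,-1],
    [0,0,0,-0.117,-1],
    [0,0,0,-0.117,-1],
    [0,0,0,-0.117,-1],
    [0,0,0,-0.115,-1]
  ]
}}

```text
t: 46.2
ee_pos: [587.4, -263.9, 249.4]
orientation: [-3.142, -0.005, 0.0]
ft_force: [0.1, 0.2, -2.5]
width: 34.3
```

```bash
python3 -c "
from h import *
plan(495,179.4,250,0,step=35)"
```

```text
t 46.2 w 34.3 from [ 587.4 -263.9  249.4] psi 0.18 D [-92.4 443.3   0.6] q6 end 109.9 F [ 0.1  0.2 -2.5]
turn 1 x 0.0031
move 13 x [-0.0071, -0.0341, -0.0]  total [-0.0924, -0.4433, -0.0006]
```

Request:
{"method": "send_rows", "body": {
  "rows": [
    [-0.007,-0.034,0,0.003,-1],
    [-0.007,-0.034,0,0,-1],
    [-0.007,-0.034,0,0,-1],
    [-0.007,-0.034,0,0,-1],
    [-0.007,-0.034,0,0,-1]
  ]
}}

```text
t: 46.7
ee_pos: [552.8, -92.7, 249.4]
orientation: [-3.141, 0.008, -0.0]
ft_force: [0.4, 0.3, -2.2]
width: 34.1
```

Request:
{"method": "send_rows", "body": {
  "rows": [
    [-0.007,-0.034,0,0,-1],
    [-0.007,-0.034,0,0,-1],
    [-0.007,-0.034,0,0,-1],
    [-0.007,-0.034,0,0,-1],
    [-0.007,-0.034,0,0,-1]
  ]
}}

```text
t: 47.2
ee_pos: [518.6, 77.5, 249.5]
orientation: [-3.141, 0.008, -0.001]
ft_force: [0.1, 0.5, -1.5]
width: 34.2
```

Request:
{"method": "send_rows", "body": {
  "rows": [
    [-0.007,-0.034,0,0,-1],
    [-0.007,-0.034,0,0,-1],
    [-0.007,-0.034,0,0,-1],
    [0,0,0.03,0,-1],
    [0,0,0.03,0,-1]
  ]
}}

```text
t: 47.7
ee_pos: [499.0, 179.8, 189.7]
orientation: [-3.14, 0.004, -0.005]
ft_force: [0.4, 0.2, -2.5]
width: 33.6
```

Request:
{"method": "send_rows", "body": {
  "rows": [
    [0,0,0.03,0,-1],
    [0,0,0.025,0,-1],
    [0,0,0,0,-1],
    [0,0,0,0,-1]
  ]
}}

```text
t: 48.1
ee_pos: [498.8, 178.3, 134.3]
orientation: [3.141, -0.008, -0.001]
ft_force: [0.2, -0.1, -2.3]
width: 34.0
```

```bash
python3 -c "
from h import *
plan(495,179.4,122,0,step=35)
lane('w16.png')"
```

```text
t 48.1 w 34.0 from [498.8 178.3 134.3] psi -0.28 D [ -3.8   1.1 -12.3] q6 end 109.9 F [ 0.2 -0.1 -2.3]
turn 1 x -0.0048
move 1 x [-0.0038, -0.0011, 0.0123]  total [-0.0038, -0.0011, 0.0123]
550 [ 62.  80. 122. 160. 201. 221.]
580 [117. 118. 123. 127. 128. 133. 134. 136. 137. 154. 155. 160. 202. 211.
 212. 220.]
610 [116. 118. 122. 160. 201. 221.]
body in tool y [-20.9  -0.5  20.9] x [-8.   9.3 22. ] z [25.7 38.6] world y [157.5 179.  199.4] TCP [499.4 178.5 134.9]
foot tool y [-28.6  26.4] x max [27.2] z 108.8
```

View pics/w16.png

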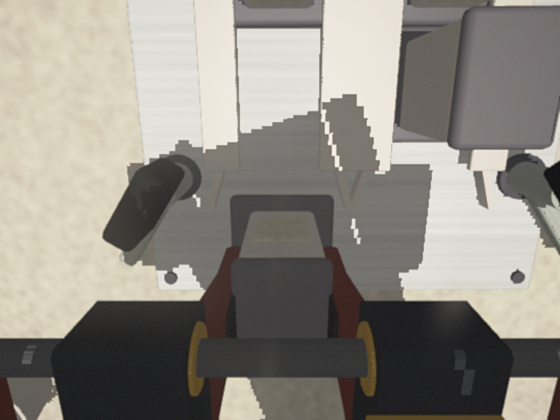

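Request:
{"method": "send_rows", "body": {
  "rows": [
    [0,-0.001,0.006,-0.005,-1],
    [0,0,0.006,0,-1],
    [0,0,0,0,-1]
  ]
}}

```text
t: 48.45
ee_pos: [498.6, 179.3, 121.6]
orientation: [3.142, 0.0, -0.0]
ft_force: [-0.1, 0.1, -2.5]
width: 34.0
```

Request:
{"method": "send_rows", "body": {
  "rows": [
    [0,0,0.0005,0,-1],
    [0,0,0,0,-1]
  ]
}}

```text
t: 48.65
ee_pos: [498.8, 179.3, 121.3]
orientation: [-3.142, -0.0, -0.0]
ft_force: [-0.3, -0.2, -1.2]
width: 33.7
```

Request:
{"method": "send_rows", "body": {
  "rows": [
    [0.01,0,0,0,-1],
    [0.01,0,0,0,-1],
    [0.01,0,0,0,-1],
    [0.01,0,0,0,-1],
    [0,0,0,0,-1]
  ]
}}

```text
t: 49.15
ee_pos: [540.7, 179.4, 121.3]
orientation: [-3.141, 0.001, -0.003]
ft_force: [0.1, -0.1, -1.9]
width: 34.0
```

Request:
{"method": "send_rows", "body": {
  "rows": [
    [0.01,0,0,0,-1],
    [0.01,0,0,0,-1],
    [0.01,0,0,0,-1],
    [0.006,0,0,0,-1],
    [0,0,0,0,-1]
  ]
}}

```text
t: 49.65
ee_pos: [575.8, 179.3, 121.1]
orientation: [-3.141, 0.0, -0.001]
ft_force: [-0.7, -0.2, -2.2]
width: 33.7
```

Request:
{"method": "send_rows", "body": {
  "rows": [
    [0.002,0,0,0,-1],
    [0.002,0,0,0,-1],
    [0.001,0,0,0,-1],
    [0,0,0,0,-1]
  ]
}}

```text
t: 50.05
ee_pos: [579.8, 179.3, 121.1]
orientation: [3.142, 0.0, -0.0]
ft_force: [-0.7, -1.0, -2.0]
width: 34.3
```

Request:
{"method": "send_rows", "body": {
  "rows": [
    [0.001,0,0,0,-1],
    [0.001,0,0,0,-1],
    [0.001,0,0,0,-1],
    [0,0,0,0,-1]
  ]
}}

```text
t: 50.45
ee_pos: [582.9, 179.3, 121.2]
orientation: [-3.142, -0.0, -0.0]
ft_force: [-0.2, -0.5, -2.3]
width: 34.1
```

Request:
{"method": "send_rows", "body": {
  "rows": [
    [0.001,0,0,0,-1],
    [0.001,0,0,0,-1],
    [0,0,0,0,-1]
  ]
}}

```text
t: 50.75
ee_pos: [583.9, 179.3, 121.2]
orientation: [3.141, 0.0, -0.004]
ft_force: [-5.1, 1.1, 1.9]
width: 33.8
```

Request:
{"method": "send_rows", "body": {
  "rows": [
    [0.001,0,0,0,-1],
    [-0.002,0,0,0,-1],
    [0,0,0,0,0.6],
    [0,0,0,0,0.6],
    [0,0,0,0,0.6]
  ]
}}

```text
t: 51.25
ee_pos: [584.4, 179.4, 121.5]
orientation: [-3.141, -0.0, -0.002]
ft_force: [0.1, 1.1, 0.1]
width: 54.3
```

Request:
{"method": "send_rows", "body": {
  "rows": [
    [0,0,0,0,0.6],
    [0,0,-0.02,0,0.6],
    [0,0,-0.035,0,0.6],
    [0,0,-0.035,0,0.6],
    [0,0,-0.035,0,0.6]
  ]
}}

```text
t: 51.75
ee_pos: [583.7, 179.2, 247.4]
orientation: [3.142, 0.0, -0.0]
ft_force: [-0.2, 0.8, 0.0]
width: 70.5
```

Request:
{"method": "send_rows", "body": {
  "rows": [
    [-0.03,0,-0.02,0,0.6],
    [-0.03,0,-0.02,0,0.6],
    [-0.03,0,-0.02,0,0.6],
    [0,0,0,0,0.6],
    [0,0,0,0,0.6]
  ]
}}

```text
t: 52.25
ee_pos: [494.0, 179.5, 307.0]
orientation: [-3.141, -0.001, -0.004]
ft_force: [0.5, -0.2, -0.0]
width: 70.3
```

```bash
cat >> h.py <<'E'
def keep():
    im=snap('wrist'); W=cloud(im); c=im['color'].astype(int); X,Y,Z=W[...,0],W[...,1],W[...,2]
    for s in (42.5,238):
        m=(np.hypot(X-532,Y-s)<30)&(Z>70)&(Z<82); 
        if m.sum()<20: print(s,'few'); continue
        print('wing',cv2.minAreaRect(W[m][:,:2].astype(np.float32)),m.sum(),np.median(Z[m]))
E
python3 -c "
from h import *
im=snap('wrist','w17.png'); W=cloud(im); X,Y,Z=W[...,0],W[...,1],W[...,2]
for y0 in (100.5,180.5):
    m=(abs(Y-y0)<15)&(Z>78)&(Z<88); h,e=np.histogram(X[m],bins=np.arange(540,680,1.)); on=h>3; print(e[np.flatnonzero(np.diff(on.astype(int)))+1], np.percentile(Y[(abs(Y-y0)<25)&(Z>78)&(Z<88)],[1,99]))
keep()
snap('top','t17.png')
plan(532,42,200,0)"
```

```text
[558. 606. 616. 642.] [ 83.11284136 118.88890336]
[558. 605. 616. 642.] [162.59831737 198.53057413]
wing ((533.1666259765625, 43.084598541259766), (35.78572463989258, 14.333394050598145), 36.48762130737305) 731 74.80328377700279
wing ((533.2638549804688, 238.80345153808594), (14.043885231018066, 36.39178466796875), 56.84320068359375) 698 74.81148984972243
t 52.4 w 70.5 from [494.4 179.3 305.6] psi -0.0 D [  37.6 -137.3 -105.6] q6 end 94.5 F [ 0.4 -0.4  0.4]
turn 1 x -0.0001
move 5 x [0.0075, 0.0275, 0.0211]  total [0.0376, 0.1373, 0.1056]
```

View pics/w17.png

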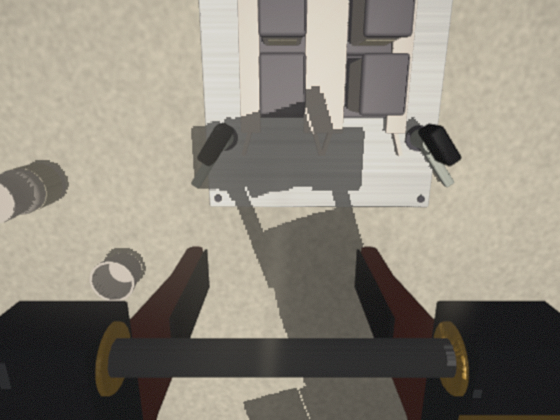

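All four bodies span x 558–605 and onward to the stop, so the centres are at rack x 13 and 71. Next, the keepers. I'll start with keeper_l in two grips, because joint 6 cannot cover the whole turn in one.

Request:
{"method": "send_rows", "body": {
  "rows": [
    [0.0097,-0.0146,0.025,0,-0.1],
    [0.0097,-0.0146,0.025,0,-0.1],
    [0.0097,-0.0146,0.025,0,-0.1],
    [0.0095,-0.0146,0.025,0,-0.1],
    [0,0,0,-0.135,-0.1]
  ]
}}

```text
t: 52.9
ee_pos: [532.3, 238.3, 201.5]
orientation: [3.132, 0.215, -0.009]
ft_force: [0.0, 0.5, 0.8]
width: 39.8
```

Request:
{"method": "send_rows", "body": {
  "rows": [
    [0,0,0,-0.135,-0.1],
    [0,0,0,-0.135,-0.1],
    [0,0,0,-0.135,-0.1],
    [0,0,0,-0.135,-0.1],
    [0,0,0,-0.135,-0.1]
  ]
}}

```text
t: 53.4
ee_pos: [532.8, 237.5, 204.8]
orientation: [2.884, 1.246, -0.003]
ft_force: [-0.6, 0.6, 0.0]
width: 39.5
```

Request:
{"method": "send_rows", "body": {
  "rows": [
    [0,0,0,-0.135,-0.1],
    [0,0,0,-0.135,-0.1],
    [0,0,0,-0.135,-0.1],
    [0,0,0,-0.135,-0.1],
    [0,0,0,-0.135,-0.1]
  ]
}}

```text
t: 53.9
ee_pos: [532.8, 237.5, 204.8]
orientation: [-2.309, -2.13, 0.002]
ft_force: [-0.7, -1.2, -0.1]
width: 39.2
```

Request:
{"method": "send_rows", "body": {
  "rows": [
    [0,0,0,-0.135,-0.1],
    [0,0,0,-0.135,-0.1],
    [0,0,0,-0.135,-0.1],
    [0,0,0,-0.135,-0.1],
    [0,0,0,-0.135,-0.1]
  ]
}}

```text
t: 54.4
ee_pos: [532.9, 237.5, 204.8]
orientation: [-1.473, -2.774, 0.002]
ft_force: [-0.6, 0.5, 0.3]
width: 39.6
```

Request:
{"method": "send_rows", "body": {
  "rows": [
    [0,0,0,-0.135,-0.1],
    [0,0,0,-0.135,-0.1],
    [0,0,0,-0.132,-0.1],
    [0,0,0,0,-0.1],
    [0,0,0,0,-0.1]
  ]
}}

```text
t: 54.9
ee_pos: [532.6, 237.6, 205.3]
orientation: [-0.903, -3.008, 0.001]
ft_force: [0.1, 0.7, -0.3]
width: 39.5
```

```bash
python3 -c "
from h import *
plan(533,237.8,123,146.8,step=20)
keep()
snap('wrist','k1.png')"
```

```text
t 54.9 w 39.5 from [532.6 237.6 205.3] psi 146.58 D [  0.4   0.2 -82.3] q6 end -32.8 F [ 0.1  0.7 -0.3]
turn 1 x -0.0038
move 5 x [-0.0, 0.0001, 0.0165]  total [-0.0002, 0.0004, 0.0823]
wing ((527.5653686523438, 34.441429138183594), (12.64199161529541, 5.36207389831543), 41.14680862426758) 77 75.25827392205616
wing ((532.8662719726562, 239.1563262939453), (13.958707809448242, 35.342262268066406), 56.902793884277344) 1236 74.84443883370523
```

View pics/k1.png

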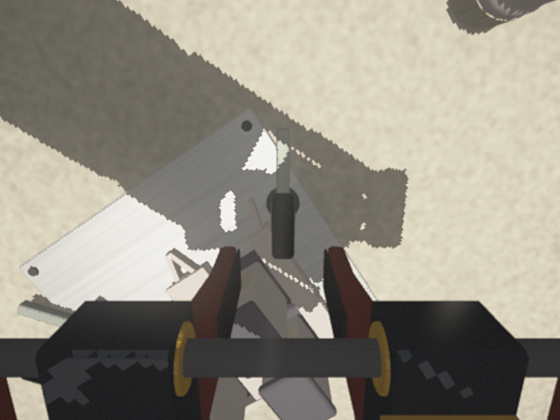

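Request:
{"method": "send_rows", "body": {
  "rows": [
    [0,0,0.017,-0.004,-0.1],
    [0,0,0.017,0,-0.1],
    [0,0,0.017,0,-0.1],
    [0,0,0.017,0,-0.1],
    [0,0,0.014,0,-0.1]
  ]
}}

```text
t: 55.5
ee_pos: [532.3, 237.6, 123.2]
orientation: [-0.894, -3.011, 0.0]
ft_force: [-0.3, 0.4, -0.5]
width: 39.3
```

Request:
{"method": "send_rows", "body": {
  "rows": [
    [0,0,0,0,-1],
    [0,0,0,0,-1],
    [0,0,0,0,-1],
    [0,0,0,0,-1],
    [0,0,0,0,-1]
  ]
}}

```text
t: 56.0
ee_pos: [532.9, 238.0, 125.2]
orientation: [0.891, 3.011, 0.002]
ft_force: [-1.0, 0.3, 5.5]
width: 14.0
```

Request:
{"method": "send_rows", "body": {
  "rows": [
    [0,0,0,-0.05,-1],
    [0,0,0,-0.05,-1],
    [0,0,0,-0.05,-1],
    [0,0,0,0,-1]
  ]
}}

```text
t: 56.4
ee_pos: [532.8, 237.9, 125.2]
orientation: [0.661, 3.07, 0.001]
ft_force: [-0.7, 0.6, 5.6]
width: 13.5
```

```bash
python3 -c "
from h import *
st()"
```

```text
t 56.4
qpos [ 0.4    0.615  1.814 -0.     0.711 -0.747]
qvel [-0.001  0.001  0.    -0.    -0.     0.038]
joint_torque [-2.0600e-01 -5.2747e+01 -1.7202e+01  2.7000e-02 -2.6900e-01 -3.8800e-01]
ee_pos [532.837 237.9   125.239]
orientation [6.61e-01 3.07e+00 1.00e-03]
ft_force [-0.661  0.554  5.568]
moment [0.037 0.038 0.056]
width 13.547
```

Request:
{"method": "send_rows", "body": {
  "rows": [
    [0,0,0,-0.1,-1],
    [0,0,0,-0.1,-1],
    [0,0,0,-0.1,-1],
    [0,0,0,-0.1,-1],
    [0,0,0,-0.1,-1]
  ]
}}

```text
t: 56.9
ee_pos: [532.8, 237.6, 125.3]
orientation: [-0.123, 3.138, 0.0]
ft_force: [-1.3, -2.9, 6.9]
width: 14.0
```

Request:
{"method": "send_rows", "body": {
  "rows": [
    [0,0,0,-0.1,-1],
    [0,0,0,-0.1,-1],
    [0,0,0,-0.1,-1],
    [0,0,0,-0.1,-1],
    [0,0,0,-0.1,-1]
  ]
}}

```text
t: 57.4
ee_pos: [532.8, 237.3, 125.2]
orientation: [-0.896, 3.01, -0.001]
ft_force: [-0.2, -4.8, 6.2]
width: 14.0
```

Request:
{"method": "send_rows", "body": {
  "rows": [
    [0,0,0,-0.1,-1],
    [0,0,0,-0.1,-1],
    [0,0,0,-0.1,-1],
    [0,0,0,-0.1,-1],
    [0,0,0,0,-1]
  ]
}}

```text
t: 57.9
ee_pos: [533.0, 237.1, 125.2]
orientation: [-1.475, 2.773, -0.002]
ft_force: [0.1, -6.0, 6.3]
width: 14.0
```

```bash
python3 -c "
from h import *
p,R,o=pose(); print(o['qpos'],o['ft_force'],o['moment'],np.degrees(np.arctan2(R[1,0],R[0,0])))"
```

```text
[ 3.98517501e-01  6.14482837e-01  1.81463784e+00 -1.50771625e-03
  7.11345399e-01 -2.14870199e+00] [ 0.0638203  -5.97593371  6.32984569] [-0.58539727 -0.06002852  0.01681022] -123.98965287474402
```

Request:
{"method": "send_rows", "body": {
  "rows": [
    [0,0,0,0,-0.1],
    [0,0,0,0,-0.1],
    [0,0,0,0,-0.1],
    [0,0,-0.025,0,-0.1],
    [0,0,-0.03,0,-0.1]
  ]
}}

```text
t: 58.4
ee_pos: [531.4, 237.3, 178.4]
orientation: [1.469, -2.773, -0.001]
ft_force: [0.8, 1.0, 0.2]
width: 39.3
```

Request:
{"method": "send_rows", "body": {
  "rows": [
    [0,0,-0.025,0.14,-0.1],
    [0,0,0,0.14,-0.1],
    [0,0,0,0.14,-0.1],
    [0,0,0,0.14,-0.1],
    [0,0,0,0.14,-0.1]
  ]
}}

```text
t: 58.9
ee_pos: [532.2, 237.7, 204.1]
orientation: [0.421, -3.113, 0.0]
ft_force: [-0.1, -0.3, -0.0]
width: 39.6
```

Request:
{"method": "send_rows", "body": {
  "rows": [
    [0,0,0,0.14,-0.1],
    [0,0,0,0.14,-0.1],
    [0,0,0,0.14,-0.1],
    [0,0,0,0.14,-0.1],
    [0,0,0,0.14,-0.1]
  ]
}}

```text
t: 59.4
ee_pos: [532.2, 237.7, 204.0]
orientation: [-0.672, -3.069, 0.0]
ft_force: [0.8, -0.0, 0.3]
width: 39.2
```

Request:
{"method": "send_rows", "body": {
  "rows": [
    [0,0,0,0.14,-0.1],
    [0,0,0,0.14,-0.1],
    [0,0,0,0.14,-0.1],
    [0,0,0,0.14,-0.1],
    [0,0,0,0.14,-0.1]
  ]
}}

```text
t: 59.9
ee_pos: [532.2, 237.7, 204.0]
orientation: [-1.683, -2.652, 0.0]
ft_force: [0.2, 0.1, -0.2]
width: 39.4
```

Request:
{"method": "send_rows", "body": {
  "rows": [
    [0,0,0,0.14,-0.1],
    [0,0,0,0.14,-0.1],
    [0,0,0,0.14,-0.1],
    [0,0,0,0.14,-0.1],
    [0,0,0,0.14,-0.1]
  ]
}}

```text
t: 60.4
ee_pos: [532.2, 237.7, 204.0]
orientation: [-2.491, -1.914, 0.001]
ft_force: [0.6, -0.1, -0.5]
width: 39.5
```

Request:
{"method": "send_rows", "body": {
  "rows": [
    [0,0,0,0.14,-0.1],
    [0,0,0,0.14,-0.1],
    [0,0,0,0.06,-0.1],
    [0,0,0,0,-0.1],
    [0,0,0,0,-0.1]
  ]
}}

```text
t: 60.9
ee_pos: [532.3, 237.7, 204.1]
orientation: [2.773, 1.476, -0.0]
ft_force: [0.0, -0.1, 0.2]
width: 39.7
```

```bash
python3 -c "
from h import *
plan(533,238,124,56.2,step=20)
keep()
snap('wrist','k2.png')"
```

```text
t 60.9 w 39.7 from [532.3 237.7 204.1] psi 56.04 D [  0.7   0.3 -80.1] q6 end 57.9 F [ 0.  -0.1  0.2]
turn 1 x -0.0028
move 5 x [0.0001, 0.0001, 0.016]  total [0.0006, 0.0004, 0.0801]
42.5 few
wing ((533.690673828125, 239.19419860839844), (35.330692291259766, 14.04458999633789), 55.69735336303711) 1269 74.82350695140266
```

View pics/k2.png

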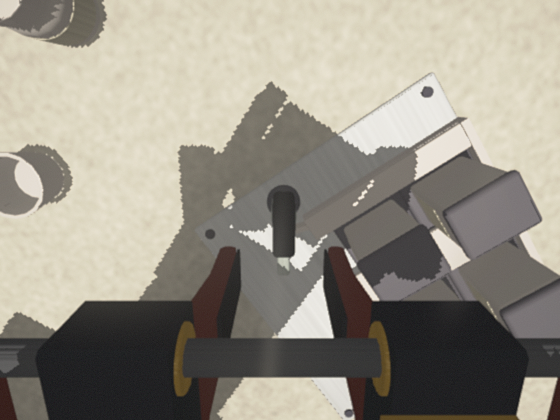

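Request:
{"method": "send_rows", "body": {
  "rows": [
    [0,0,0.017,0,-0.1],
    [0,0,0.017,0,-0.1],
    [0,0,0.017,0,-0.1],
    [0,0,0.017,0,-0.1],
    [0,0,0.013,0,-0.1]
  ]
}}

```text
t: 61.5
ee_pos: [532.1, 237.6, 122.2]
orientation: [-2.774, -1.474, 0.001]
ft_force: [-0.4, -0.2, 0.1]
width: 39.7
```

Request:
{"method": "send_rows", "body": {
  "rows": [
    [0,0,0,0,-1],
    [0,0,0,0,-1],
    [0,0,0,0,-1],
    [0,0,0,0,-1],
    [0,0,0,0,-1]
  ]
}}

```text
t: 62.0
ee_pos: [533.3, 237.6, 124.0]
orientation: [2.774, 1.473, 0.004]
ft_force: [3.0, -2.7, 0.1]
width: 14.9
```

Request:
{"method": "send_rows", "body": {
  "rows": [
    [0,0,0,-0.1,-1],
    [0,0,0,-0.1,-1],
    [0,0,0,-0.1,-1],
    [0,0,0,-0.1,-1],
    [0,0,0,-0.1,-1]
  ]
}}

```text
t: 62.5
ee_pos: [533.3, 237.6, 124.0]
orientation: [2.319, 2.118, 0.003]
ft_force: [3.5, -4.3, 0.2]
width: 15.4
```

```bash
python3 -c "
from h import *
p,R,o=pose(); print(o['qpos'],o['ft_force'],o['moment'],np.degrees(np.arctan2(R[1,0],R[0,0])))"
```

```text
[ 3.98933673e-01  6.16785323e-01  1.81427523e+00 -7.38341441e-04
  7.08242132e-01  4.90049228e-01] [ 3.47750215 -4.28128757  0.16950048] [-0.60711049 -0.74921483 -0.0437704 ] 84.81160378609212
```

Request:
{"method": "send_rows", "body": {
  "rows": [
    [0,0,0,-0.04,-1],
    [0,0,0,-0.04,-1],
    [0,0,0,0,-1]
  ]
}}

```text
t: 62.8
ee_pos: [533.3, 237.6, 124.0]
orientation: [2.236, 2.205, 0.003]
ft_force: [3.5, -3.8, 0.8]
width: 15.4
```

```bash
python3 -c "
from h import *
p,R,o=pose(); print(o['qpos'][5],o['ft_force'],o['moment'],o['joint_torque'][5],np.degrees(np.arctan2(R[1,0],R[0,0])))"
```

```text
0.4133982824072538 [ 3.5304801  -3.84073178  0.81930396] [-0.62354541 -0.75460058 -0.07287844] -0.41007181629538536 89.20513117043396
```

Request:
{"method": "send_rows", "body": {
  "rows": [
    [0,0,0,-0.03,-1],
    [0,0,0,-0.03,-1],
    [0,0,0,0,-1]
  ]
}}

```text
t: 63.1
ee_pos: [533.3, 237.6, 124.0]
orientation: [2.17, 2.27, 0.003]
ft_force: [3.8, -4.3, -0.1]
width: 15.5
```

```bash
python3 -c "
from h import *
p,R,o=pose(); print(o['qpos'][5],o['ft_force'],o['moment'],o['joint_torque'][5],np.degrees(np.arctan2(R[1,0],R[0,0])))"
```

```text
0.3540480628664871 [ 3.82064927 -4.31684105 -0.09236442] [-0.67972507 -0.77877923 -0.15718983] -0.40880240499973297 92.59435128721142
```

Request:
{"method": "send_rows", "body": {
  "rows": [
    [0,0,0,-0.03,-1],
    [0,0,0,-0.03,-1],
    [0,0,0,0,-1]
  ]
}}

```text
t: 63.4
ee_pos: [533.3, 238.1, 123.9]
orientation: [2.102, 2.334, 0.004]
ft_force: [3.4, 0.5, 0.8]
width: 16.0
```

```bash
python3 -c "
from h import *
p,R,o=pose(); print(o['qpos'][5],o['ft_force'],o['moment'],o['joint_torque'][5],np.degrees(np.arctan2(R[1,0],R[0,0])))"
```

```text
0.29423810472854456 [3.44006584 0.53334851 0.78209409] [ 0.17198567 -0.64883157 -0.11889112] -0.43383180163800716 95.99802319350805
```

Request:
{"method": "send_rows", "body": {
  "rows": [
    [0,0,0,0,-0.1],
    [0,0,0,0,-0.1],
    [0,0,0,0,-0.1],
    [0,0,-0.025,0,-0.1],
    [0,0,-0.03,0,-0.1]
  ]
}}

```text
t: 63.9
ee_pos: [530.9, 237.3, 177.2]
orientation: [-2.1, -2.334, 0.007]
ft_force: [0.8, -0.1, 1.0]
width: 39.2
```

Request:
{"method": "send_rows", "body": {
  "rows": [
    [0,0,-0.03,0,-0.1],
    [0,0,0,0,-0.1],
    [0,0,0,0,-0.1]
  ]
}}

```text
t: 64.2
ee_pos: [532.1, 237.7, 208.4]
orientation: [2.101, 2.335, 0.001]
ft_force: [-0.4, 0.4, -0.8]
width: 39.8
```

```bash
python3 -c "
from h import *
plan(533,238,124,90,step=20)
keep()
snap('wrist','k3.png')"
```

```text
t 64.2 w 39.8 from [532.1 237.7 208.4] psi 96.04 D [  0.9   0.3 -84.4] q6 end 24.1 F [-0.4  0.4 -0.8]
turn 1 x 0.1054
move 5 x [0.0001, 0.0002, 0.0169]  total [0.0003, 0.0009, 0.0844]
42.5 few
wing ((533.4188232421875, 239.27503967285156), (35.764862060546875, 14.03759479522705), 89.8725814819336) 1225 74.8048947435221
```

View pics/k3.png

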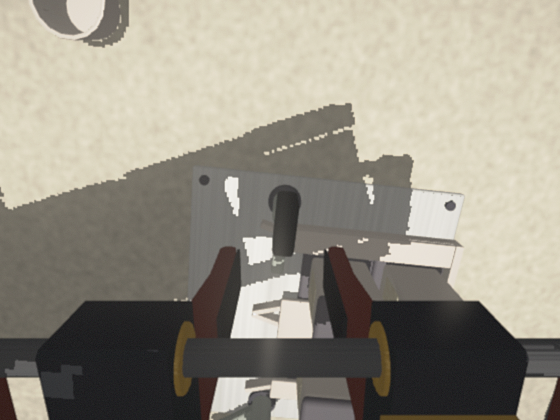

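keeper_l's wing is at 89.9°, at its stop. Now keeper_r.

Request:
{"method": "send_rows", "body": {
  "rows": [
    [-0.0324,-0.0033,0,0,-0.1],
    [-0.0324,-0.0033,0,0,-0.1],
    [-0.0324,-0.0033,0,0,-0.1],
    [-0.0324,-0.0033,0,0,-0.1],
    [-0.0324,-0.0033,0,0,-0.1]
  ]
}}

```text
t: 64.8
ee_pos: [532.0, 73.6, 206.7]
orientation: [-2.1, -2.334, 0.003]
ft_force: [-0.0, 0.2, 0.5]
width: 39.6
```

Request:
{"method": "send_rows", "body": {
  "rows": [
    [-0.0324,-0.0033,0,0,-0.1],
    [0,0,0,-0.14,-0.1],
    [0,0,0,-0.14,-0.1],
    [0,0,0,-0.14,-0.1],
    [0,0,0,-0.14,-0.1]
  ]
}}

```text
t: 65.3
ee_pos: [532.2, 42.1, 206.6]
orientation: [-1.365, -2.826, 0.002]
ft_force: [0.1, -1.1, 0.1]
width: 39.6
```

Request:
{"method": "send_rows", "body": {
  "rows": [
    [0,0,0,-0.14,-0.1],
    [0,0,0,-0.14,-0.1],
    [0,0,0,-0.14,-0.1],
    [0,0,0,-0.14,-0.1],
    [0,0,0,-0.14,-0.1]
  ]
}}

```text
t: 65.8
ee_pos: [532.2, 42.3, 206.6]
orientation: [-0.313, -3.123, 0.001]
ft_force: [-0.7, 0.8, -0.2]
width: 39.6
```

Request:
{"method": "send_rows", "body": {
  "rows": [
    [0,0,0,-0.14,-0.1],
    [0,0,0,-0.14,-0.1],
    [0,0,0,-0.14,-0.1],
    [0,0,0,-0.14,-0.1],
    [0,0,0,-0.14,-0.1]
  ]
}}

```text
t: 66.3
ee_pos: [532.2, 42.3, 206.6]
orientation: [0.777, -3.041, -0.001]
ft_force: [0.1, 0.4, -0.6]
width: 39.4
```

Request:
{"method": "send_rows", "body": {
  "rows": [
    [0,0,0,-0.14,-0.1],
    [0,0,0,0,-0.1],
    [0,0,0,0,-0.1]
  ]
}}

```text
t: 66.6
ee_pos: [532.6, 42.3, 207.2]
orientation: [0.974, -2.985, -0.001]
ft_force: [0.6, 0.4, -0.1]
width: 39.3
```

```bash
python3 -c "
from h import *
plan(533,42.2,124,216.5,step=20)
keep()
snap('wrist','k4.png')"
```

```text
t 66.6 w 39.3 from [532.6  42.3 207.2] psi -143.86 D [  0.4  -0.1 -83.2] q6 end -122.0 F [ 0.6  0.4 -0.1]
turn 1 x -0.0063
move 5 x [-0.0001, -0.0001, 0.0166]  total [-0.0003, -0.0003, 0.0832]
wing ((532.4912109375, 42.47637939453125), (35.21003341674805, 13.849303245544434), 36.25600814819336) 1248 74.77626758690752
wing ((530.2716674804688, 253.9021759033203), (8.313676834106445, 4.991417407989502), 31.95198631286621) 52 74.70017449589217
```

View pics/k4.png

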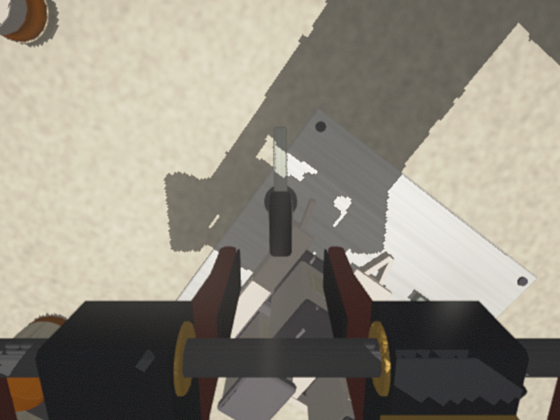

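Aligned (wing at column 281, 36.3°). Going down, gripping and turning clockwise.

Request:
{"method": "send_rows", "body": {
  "rows": [
    [0,0,0.017,0,-0.1],
    [0,0,0.017,0,-0.1],
    [0,0,0.017,0,-0.1],
    [0,0,0.017,0,-0.1],
    [0,0,0.014,0,-0.1]
  ]
}}

```text
t: 67.2
ee_pos: [532.9, 42.3, 125.2]
orientation: [0.977, -2.985, -0.0]
ft_force: [-0.3, 0.3, -0.2]
width: 39.5
```

Request:
{"method": "send_rows", "body": {
  "rows": [
    [0,0,0,0,-1],
    [0,0,0,0,-1],
    [0,0,0,0,-1],
    [0,0,0,0,-1],
    [0,0,0,0,-1]
  ]
}}

```text
t: 67.7
ee_pos: [533.7, 42.2, 127.0]
orientation: [-0.98, 2.983, -0.001]
ft_force: [1.6, -1.5, 2.1]
width: 13.7
```

Request:
{"method": "send_rows", "body": {
  "rows": [
    [0,0,0,0.1,-1],
    [0,0,0,0.1,-1],
    [0,0,0,0.1,-1],
    [0,0,0,0.1,-1],
    [0,0,0,0.1,-1]
  ]
}}

```text
t: 68.2
ee_pos: [533.9, 41.9, 127.0]
orientation: [-0.205, 3.133, -0.001]
ft_force: [0.6, -3.9, 1.5]
width: 13.7
```

Request:
{"method": "send_rows", "body": {
  "rows": [
    [0,0,0,0.1,-1],
    [0,0,0,0.1,-1],
    [0,0,0,0.1,-1],
    [0,0,0,0.1,-1],
    [0,0,0,0.1,-1]
  ]
}}

```text
t: 68.7
ee_pos: [533.9, 41.5, 127.0]
orientation: [0.576, 3.086, -0.001]
ft_force: [1.7, -8.0, 2.3]
width: 13.6
```

Request:
{"method": "send_rows", "body": {
  "rows": [
    [0,0,0,0.1,-1],
    [0,0,0,0.1,-1],
    [0,0,0,0.1,-1],
    [0,0,0,0.1,-1],
    [0,0,0,0.1,-1]
  ]
}}

```text
t: 69.2
ee_pos: [533.6, 41.2, 126.9]
orientation: [1.322, 2.848, -0.001]
ft_force: [0.7, -8.9, 3.1]
width: 13.6
```

Request:
{"method": "send_rows", "body": {
  "rows": [
    [0,0,0,0.1,-1],
    [0,0,0,0.1,-1],
    [0,0,0,0.1,-1],
    [0,0,0,0.1,-1],
    [0,0,0,0.1,-1]
  ]
}}

```text
t: 69.7
ee_pos: [533.3, 41.1, 126.9]
orientation: [1.985, 2.433, -0.001]
ft_force: [-1.2, -9.7, 4.4]
width: 14.1
```

```bash
python3 -c "
from h import *
p,R,o=pose(); print(o['qpos'][5],o['ft_force'],o['moment'],o['joint_torque'][5],np.degrees(np.arctan2(R[1,0],R[0,0])))"
```

```text
-0.144376291926561 [-1.2026589  -9.72953598  4.41797046] [-1.7910897   0.08688286  0.0537774 ] -1.253969930112362 101.57382276389637
```

Request:
{"method": "send_rows", "body": {
  "rows": [
    [0,0,0,0.06,-1],
    [0,0,0,0.06,-1],
    [0,0,0,0.06,-1],
    [0,0,0,0,-1]
  ]
}}

```text
t: 70.1
ee_pos: [533.2, 41.1, 127.0]
orientation: [2.193, 2.247, -0.001]
ft_force: [-1.5, -11.2, 5.2]
width: 13.8
```

Request:
{"method": "send_rows", "body": {
  "rows": [
    [0,0,0,0.04,-1],
    [0,0,0,0.04,-1],
    [0,0,0,0,-1]
  ]
}}

```text
t: 70.4
ee_pos: [533.2, 41.2, 126.9]
orientation: [2.278, 2.16, -0.002]
ft_force: [-1.8, -8.9, 5.2]
width: 14.2
```

```bash
python3 -c "
from h import *
p,R,o=pose(); print(o['qpos'][5],o['ft_force'],o['moment'],o['joint_torque'][5],np.degrees(np.arctan2(R[1,0],R[0,0])))"
```

```text
0.11150626578385908 [-1.76184192 -8.93782957  5.18650116] [-1.55846868  0.17053605  0.74494151] 1.1204910278320312 86.9535404157617
```

Request:
{"method": "send_rows", "body": {
  "rows": [
    [0,0,0,0.03,-1],
    [0,0,0,0,-1],
    [0,0,0,0,-0.1],
    [0,0,0,0,-0.1],
    [0,0,0,0,-0.1]
  ]
}}

```text
t: 70.9
ee_pos: [533.2, 42.5, 126.3]
orientation: [-2.314, -2.125, -0.0]
ft_force: [0.2, 0.8, -0.4]
width: 35.4
```

Request:
{"method": "send_rows", "body": {
  "rows": [
    [0,0,-0.025,0,-0.1],
    [0,0,-0.03,0,-0.1],
    [0,0,-0.03,0,-0.1],
    [0,0,-0.03,0,-0.1],
    [0,0,-0.03,0,-0.1]
  ]
}}

```text
t: 71.4
ee_pos: [532.9, 42.5, 272.3]
orientation: [-2.313, -2.125, 0.0]
ft_force: [0.2, -0.9, -0.3]
width: 39.7
```

Request:
{"method": "send_rows", "body": {
  "rows": [
    [-0.04,0.0,-0.02,0,-0.1],
    [-0.04,0.0,-0.02,0,-0.1],
    [-0.04,0,0,0,-0.1],
    [0,0,0,0,-0.1],
    [0,0,0,0,-0.1]
  ]
}}

```text
t: 71.9
ee_pos: [522.7, -77.7, 311.1]
orientation: [-2.315, -2.123, -0.0]
ft_force: [-0.4, -0.2, -0.9]
width: 39.6
```

```bash
python3 -c "
from h import *
plan(420,-60,330,90)
keep()
im=snap('wrist','k5.png')"
```

```text
t 71.9 w 39.6 from [522.7 -77.7 311.1] psi 85.03 D [-102.7   17.7   18.9] q6 end -8.1 F [-0.4 -0.2 -0.9]
turn 1 x -0.0868
move 3 x [0.0059, -0.0342, -0.0063]  total [0.0177, -0.1027, -0.0189]
wing ((532.9473266601562, 42.606998443603516), (36.15744400024414, 14.015663146972656), 89.84449005126953) 849 74.80097086671601
238 few
```

View pics/k5.png

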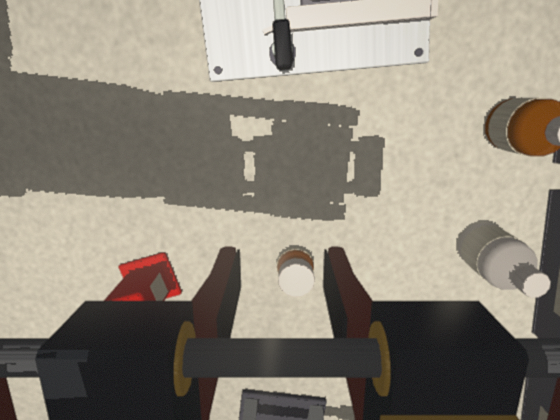

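```bash
python3 -c "
from h import *
im=snap('top','t20.png'); W=cloud(im); X,Y,Z=W[...,0],W[...,1],W[...,2]
im2=snap('scene','s20.png')
c=im2['color']; cv2.imwrite('pics/s20z.png',cv2.resize(c[160:330,100:400],None,fx=2.6,fy=2.6,interpolation=cv2.INTER_CUBIC))
"
```

```text
(no output)
```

View pics/t20.png

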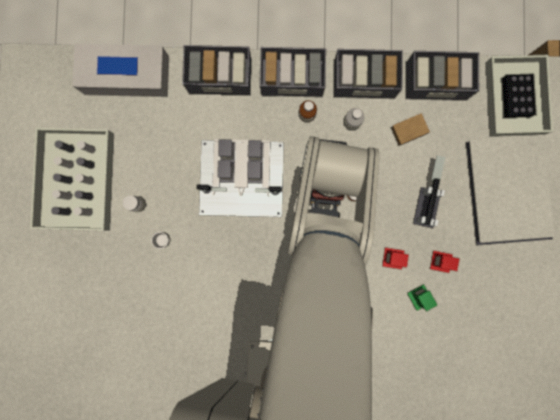

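View pics/s20z.png

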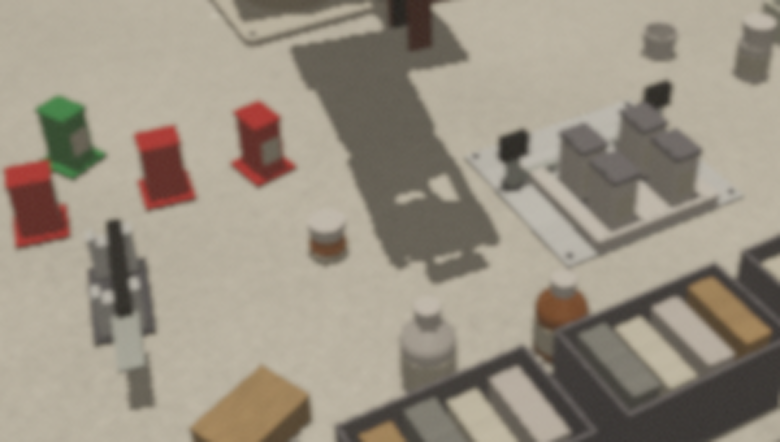

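```bash
python3 - <<'E'
from h import *
im=snap('top'); W=cloud(im); X,Y,Z=W[...,0],W[...,1],W[...,2]; c=im['color'].astype(int)
np.savez('/tmp/topf.npz',W=W,c=c)
a=np.radians(-11.7); ex=np.array([np.cos(a),np.sin(a)]); ey=np.array([-np.sin(a),np.cos(a)])
q=W[...,:2]-np.array([494.6,-392.3]); u=q@ex; v=q@ey
m=(c.sum(-1)<170)&(abs(v)<25)&(Z>60)&(Z<75)&(u>-100)&(u<90)
print('handle u',np.percentile(u[m],[1,99]),'v',np.percentile(v[m],[2,50,98]),'z',np.median(Z[m]),'slope deg',np.degrees(np.polyfit(u[m],v[m],1)[0]))
for s in (41.7,237):
    m=(np.hypot(X-532,Y-s)<30)&(Z>70)&(Z<82); print('wing',cv2.minAreaRect(W[m][:,:2].astype(np.float32)))
for cx,cy in ((640,100),(582,100),(640,180),(582,180)):
    m=(abs(X-cx)<26)&(abs(Y-cy)<22)&(Z>78)&(Z<90); print('can',W[m][:,:2].min(0),W[m][:,:2].max(0),np.median(Z[m]))
# steel arms z 10-20 on mouth
for s in (100,180):
    m=(abs(X-532)<15)&(abs(Y-s)<25)&(Z>14)&(Z<25); print('arm',s,m.sum(),W[m].mean(0) if m.sum() else '')
# bystanders before/after
d=np.load('/tmp/top0.npz'); 
dz=np.abs(W[...,2]-d['W'][...,2]); 
mm=((dz>8)).astype(np.uint8); cv2.imwrite('pics/diff.png',mm*255)
E
```

```text
handle u [-50.49389826  72.70236361] v [-2.0699963   6.57258061 13.37276765] z 67.48282959057502 slope deg 0.27784349340114184
wing ((531.7130126953125, 41.74469757080078), (13.884856224060059, 35.32386016845703), 1.1544554233551025)
wing ((532.5798950195312, 238.01393127441406), (33.492733001708984, 14.222846031188965), 89.77213287353516)
can [616.01548218  81.12985443] [662.41472024 116.62970207] 83.6391851498411
can [557.47164721  81.46738023] [604.5238922  117.71118081] 83.49654815712118
can [615.29096476 161.11251702] [662.86348813 198.17697446] 83.15536754640111
can [558.11563319 161.01140502] [602.83669895 198.38948594] 83.20684782054306
arm 100 39 [534.90153865  91.12185777  19.96012623]
arm 180 34 [534.22590552 190.46050079  19.79806266]
```

View pics/diff.png

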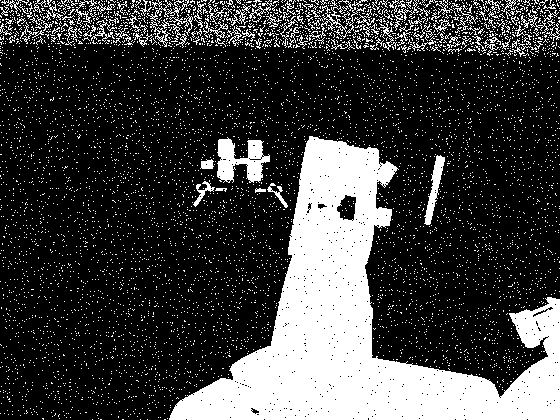

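Rack, canisters and keepers all check out. The spatula, though, now reads handle u −50…73 and v +6 in the rest frame, so it has been knocked about 20 mm along and against one cheek since I laid it. I'll take a close look.

```bash
python3 -c "
from h import *
plan(495,-391,285,-11.8,step=35)"
```

```text
t 72.2 w 39.3 from [523.  -76.2 310.8] psi 85.24 D [ -28.  -314.8  -25.8] q6 end 63.5 F [ 0.4 -1.  -0.5]
turn 13 x 0.1303
move 10 x [0.0037, 0.0314, 0.0026]  total [0.037, 0.3139, 0.0258]
```

Request:
{"method": "send_rows", "body": {
  "rows": [
    [0,0,0,0.13,-0.1],
    [0,0,0,0.13,-0.1],
    [0,0,0,0.13,-0.1],
    [0,0,0,0.13,-0.1],
    [0,0,0,0.13,-0.1]
  ]
}}

```text
t: 72.65
ee_pos: [523.1, -76.3, 310.9]
orientation: [-2.873, -1.27, 0.001]
ft_force: [-0.2, 0.3, 0.1]
width: 39.3
```

Request:
{"method": "send_rows", "body": {
  "rows": [
    [0,0,0,0.13,-0.1],
    [0,0,0,0.13,-0.1],
    [0,0,0,0.13,-0.1],
    [0,0,0,0.13,-0.1],
    [0,0,0,0.13,-0.1]
  ]
}}

```text
t: 73.15
ee_pos: [523.1, -76.3, 310.9]
orientation: [-3.128, -0.286, 0.001]
ft_force: [-0.0, 0.7, -0.2]
width: 39.3
```

Request:
{"method": "send_rows", "body": {
  "rows": [
    [0,0,0,0.13,-0.1],
    [0,0,0,0.13,-0.1],
    [0,0,0,0.134,-0.1],
    [0.0037,0.0314,0.0026,0,-0.1],
    [0.0037,0.0314,0.0026,0,-0.1]
  ]
}}

```text
t: 73.65
ee_pos: [517.6, -139.5, 305.8]
orientation: [-3.125, 0.321, 0.0]
ft_force: [1.2, -1.2, 0.8]
width: 39.7
```

Request:
{"method": "send_rows", "body": {
  "rows": [
    [0.0037,0.0314,0.0026,0,-0.1],
    [0.0037,0.0314,0.0026,0,-0.1],
    [0.0037,0.0314,0.0026,0,-0.1],
    [0.0037,0.0314,0.0026,0,-0.1],
    [0.0037,0.0314,0.0026,0,-0.1]
  ]
}}

```text
t: 74.15
ee_pos: [503.2, -298.1, 292.6]
orientation: [-3.125, 0.324, 0.0]
ft_force: [-0.2, -0.8, 0.5]
width: 39.5
```

Request:
{"method": "send_rows", "body": {
  "rows": [
    [0.0037,0.0314,0.0026,0,-0.1],
    [0.0037,0.0314,0.0026,0,-0.1],
    [0.0037,0.0314,0.0026,0,-0.1],
    [0,0,0,0,-0.1],
    [0,0,0,0,-0.1]
  ]
}}

```text
t: 74.65
ee_pos: [494.5, -391.7, 284.5]
orientation: [-3.124, 0.326, 0.001]
ft_force: [0.6, 0.3, 0.4]
width: 39.5
```

```bash
cat > sp.py <<'E'
from h import *
import sys
plan(495,-391,285,-11.8,step=35)
im=snap('wrist',sys.argv[1]); W=cloud(im); c=im['color'].astype(int); X,Y,Z=W[...,0],W[...,1],W[...,2]
a=np.radians(-11.8); ex=np.array([np.cos(a),np.sin(a)]); ey=np.array([-np.sin(a),np.cos(a)])
q=W[...,:2]-np.array([494.8,-392.2]); u=q@ex; v=q@ey
m=(c.sum(-1)<200)&(abs(v)<25)&(Z>61)&(Z<75)&(u>-110)&(u<100)
print('handle',cv2.minAreaRect(W[m][:,:2].astype(np.float32)),'u',np.percentile(u[m],[.5,99.5]),'v',np.percentile(v[m],[2,50,98]),'z',np.median(Z[m]))
i=m&(u<-20); j=m&(u>20); print('v rear/front',np.median(v[i]),np.median(v[j]),'z',np.median(Z[i]),np.median(Z[j]))
for lo,hi in ((-52,-32),(32,52)):
    mm=(u>lo)&(u<hi)&(Z>57)&(Z<62)&(abs(v)<26); print('cheeks',np.histogram(v[mm],bins=np.arange(-26,27,2))[0])
m=(abs(v)<30)&(u>70)&(u<190)&(Z>49)&(Z<57); print('blade u',np.percentile(u[m],[1,99]),np.percentile(v[m],[1,50,99]),np.median(Z[m]))
E
python3 sp.py r1.png
```

```text
t 74.7 w 39.5 from [ 494.5 -391.7  284.5] psi -11.92 D [0.5 0.7 0.5] q6 end 63.5 F [0.6 0.3 0.4]
turn 1 x -0.0021
move 1 x [0.0003, -0.0008, -0.0005]  total [0.0003, -0.0008, -0.0005]
handle ((510.0267333984375, -389.57666015625), (15.267499923706055, 125.76319885253906), 78.2398681640625) u [-43.74466793  76.86024675] v [-1.90322865  5.54622598 12.79627525] z 66.9179985083741
v rear/front 5.698967352538604 5.413842593668208 z 66.81465856048635 66.93209366944478
cheeks [ 0  0 35 42 48 36  0  0  0  0  0  0  0  0  0  0  0  0  0  0 35 36 45 44
  0  0]
cheeks [ 0 14 44 56 41 41  0  0  0  0  0  0  0  0  0  0  0  0  0  2 46 53 41 37
  0  0]
blade u [ 75.63359946 142.41518757] [-6.64620382  5.09103894 16.82030142] 52.168800002125366
```

View pics/r1.png

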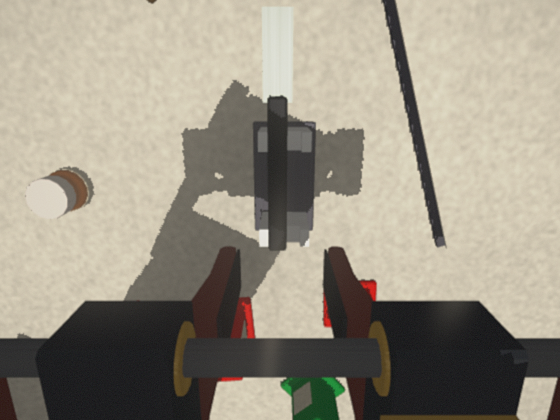

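The handle's rear end now rests only about 3 mm beyond the rear post. I'll grip it between the posts, shift it back 22 mm and centre it.

Request:
{"method": "send_rows", "body": {
  "rows": [
    [0.004,-0.0013,0.03,0,-0.1],
    [0.004,-0.0013,0.03,0,-0.1],
    [0.004,-0.0013,0.03,0,-0.1],
    [0,0,0,0,-0.1],
    [0,0,0,0,-0.1]
  ]
}}

```text
t: 75.2
ee_pos: [507.3, -389.7, 195.4]
orientation: [-3.124, 0.323, 0.001]
ft_force: [-0.3, 1.0, 0.7]
width: 39.6
```

```bash
python3 -c "
from h import *
plan(507.4,-390.3,135,-11.8,step=20)
snap('wrist','r2.png')"
```

```text
t 75.2 w 39.6 from [ 507.3 -389.7  195.4] psi -11.82 D [  0.1  -0.6 -60.4] q6 end 64.2 F [-0.3  1.   0.7]
turn 1 x -0.0003
move 4 x [0.0001, 0.0002, 0.0151]  total [0.0002, 0.0006, 0.0604]
```

View pics/r2.png

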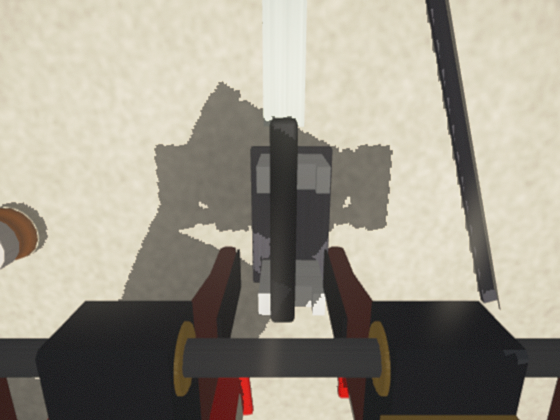

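Request:
{"method": "send_rows", "body": {
  "rows": [
    [0,0.0005,0.018,0,-0.1],
    [0,0,0.018,0,-0.1],
    [0,0,0.016,0,-0.1],
    [0,0,0.0075,0,-0.1],
    [0,0,0,0,-0.1]
  ]
}}

```text
t: 75.75
ee_pos: [506.6, -391.1, 135.3]
orientation: [-3.124, 0.326, 0.001]
ft_force: [0.8, 0.3, -0.3]
width: 39.6
```

Request:
{"method": "send_rows", "body": {
  "rows": [
    [0,0,0,0,-1],
    [0,0,0,0,-1],
    [0,0,0,0,-1],
    [0,0,0,0,-1],
    [0,0,0,0,-1]
  ]
}}

```text
t: 76.25
ee_pos: [507.1, -391.5, 136.4]
orientation: [3.124, -0.326, 0.001]
ft_force: [-0.3, 0.5, 4.1]
width: 15.7
```

Request:
{"method": "send_rows", "body": {
  "rows": [
    [0,0,-0.002,0,-1],
    [0,0,-0.002,0,-1],
    [0,0,-0.002,0,-1],
    [0,0,0,0,-1]
  ]
}}

```text
t: 76.65
ee_pos: [506.9, -391.4, 141.9]
orientation: [3.124, -0.326, 0.0]
ft_force: [-0.4, 0.2, -1.0]
width: 16.0
```

Request:
{"method": "send_rows", "body": {
  "rows": [
    [-0.0055,0.001,0,0,-1],
    [-0.0055,0.001,0,0,-1],
    [-0.0055,0.001,0,0,-1],
    [-0.0055,0.001,0,0,-1],
    [0,0,0,0,-1]
  ]
}}

```text
t: 77.15
ee_pos: [483.5, -390.6, 141.6]
orientation: [-3.124, 0.327, 0.001]
ft_force: [0.1, 0.1, -0.5]
width: 15.8
```

Request:
{"method": "send_rows", "body": {
  "rows": [
    [0,0,0.002,0,-1],
    [0,0,0.002,0,-1],
    [0,0,0.002,0,-1],
    [0,0,0,0,-1]
  ]
}}

```text
t: 77.55
ee_pos: [484.7, -390.8, 136.3]
orientation: [3.125, -0.326, 0.0]
ft_force: [-2.2, 1.1, 6.9]
width: 15.8
```

Contact. Releasing and lifting.

Request:
{"method": "send_rows", "body": {
  "rows": [
    [0,0,0,0,-0.4],
    [0,0,0,0,-0.1],
    [0,0,0,0,-0.1],
    [0,0,0,0,-0.1],
    [0,0,-0.01,0,-0.1]
  ]
}}

```text
t: 78.05
ee_pos: [483.8, -390.1, 144.7]
orientation: [-3.123, 0.326, 0.004]
ft_force: [0.2, -0.1, -1.5]
width: 39.7
```

Request:
{"method": "send_rows", "body": {
  "rows": [
    [0,0,-0.025,0,-0.1],
    [0,0,-0.03,0,-0.1],
    [0,0,-0.03,0,-0.1],
    [0,0,-0.03,0,-0.1],
    [0,0,-0.03,0,-0.1]
  ]
}}

```text
t: 78.55
ee_pos: [484.4, -390.6, 292.7]
orientation: [3.124, -0.326, 0.001]
ft_force: [0.7, -0.2, -0.0]
width: 39.3
```

Request:
{"method": "send_rows", "body": {
  "rows": [
    [0,0,0,0,-0.1],
    [0,0,0,0,-0.1]
  ]
}}

```text
t: 78.75
ee_pos: [484.6, -390.7, 291.8]
orientation: [3.124, -0.326, 0.002]
ft_force: [0.6, -0.7, -0.9]
width: 39.4
```

```bash
python3 sp.py r3.png
```

```text
t 78.8 w 39.4 from [ 484.6 -390.7  291.8] psi -11.9 D [10.4 -0.3 -6.8] q6 end 63.5 F [ 0.6 -0.7 -0.9]
turn 1 x -0.0018
move 1 x [0.0102, -0.0019, 0.0068]  total [0.0102, -0.0019, 0.0068]
handle ((486.8935852050781, -389.7043762207031), (15.556550979614258, 127.72063446044922), 78.46904754638672) u [-67.74786674  55.49520748] v [-6.82606737 -0.07622934  8.17948409] z 66.94220552070107
v rear/front -2.6564586613191117 0.6748393291540973 z 66.9565223869192 66.92298813576298
cheeks [ 0  0 36 37 51 35  0  0  0  0  0  0  0  0  0  0  0  0  0  0 43 47 35 34
  0  0]
cheeks [ 0  4 54 45 46 40  0  0  0  0  0  0  0  0  0  0  0  0  0 15 45 45 54 39
  0  0]
blade u [ 70.25633567 120.65265811] [-11.39448544   0.5290135   12.10229641] 52.16506240274143
```

View pics/r3.png

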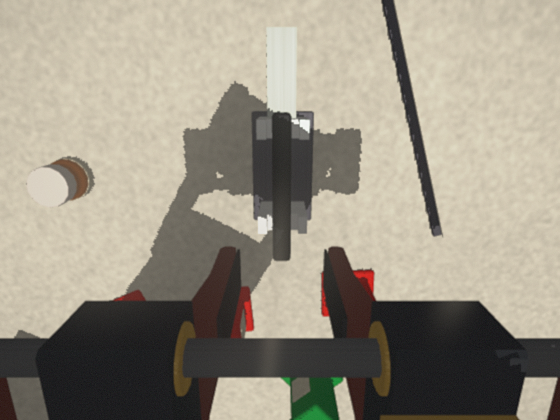

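Request:
{"method": "send_rows", "body": {
  "rows": [
    [0,0.04,-0.01,0,-0.1],
    [0,0.04,0,0,-0.1],
    [0,0.04,0,0,-0.1],
    [0,0.04,0,0,-0.1],
    [0,0,0,0,-0.1]
  ]
}}

```text
t: 79.3
ee_pos: [449.5, -550.9, 298.4]
orientation: [-3.124, 0.332, 0.003]
ft_force: [1.1, 0.4, 0.1]
width: 39.5
```

```bash
python3 - <<'E'
from h import *
im=snap('top','final.png'); W=cloud(im); X,Y,Z=W[...,0],W[...,1],W[...,2]; c=im['color'].astype(int)
a=np.radians(-11.7); ex=np.array([np.cos(a),np.sin(a)]); ey=np.array([-np.sin(a),np.cos(a)])
q=W[...,:2]-np.array([494.6,-392.3]); u=q@ex; v=q@ey
m=(c.sum(-1)<170)&(abs(v)<25)&(Z>60)&(Z<75)&(u>-100)&(u<90)
if m.sum(): print('handle u',np.percentile(u[m],[1,99]),'v',np.percentile(v[m],[2,50,98]),'z',np.median(Z[m]))
for s in (41.7,237):
    m=(np.hypot(X-532,Y-s)<30)&(Z>70)&(Z<82); print('wing',cv2.minAreaRect(W[m][:,:2].astype(np.float32)))
for cx,cy in ((640,100),(582,100),(640,180),(582,180)):
    m=(abs(X-cx)<26)&(abs(Y-cy)<22)&(Z>78)&(Z<90); print('can',W[m][:,:2].min(0),W[m][:,:2].max(0),np.median(Z[m]))
print(telemetry.get_obs()['t'])
E
```

```text
handle u [-73.12797874  50.08951127] v [-6.6996045   1.54494196  8.16642516] z 67.18385969816867
wing ((531.9512939453125, 41.71405792236328), (35.421356201171875, 13.667348861694336), 89.94136047363281)
wing ((532.484619140625, 237.12277221679688), (13.952637672424316, 35.38042449951172), 0.34771525859832764)
can [616.78061433  80.84889145] [662.08885094 116.5402007 ] 83.61164019576992
can [557.38412331  81.32316396] [604.54893202 117.82702107] 83.78063177796349
can [615.66496792 161.13764016] [663.30844162 197.65740274] 83.68920319947749
can [557.85729583 160.96217598] [602.77942796 198.11854487] 83.51908829254127
79.35
```

View pics/final.png

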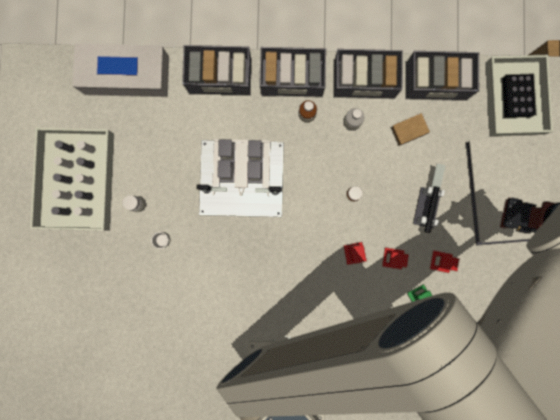

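The final top image shows the four canisters in the lanes (225–255, 150–170), both arms across the mouths (row 189), the spatula in the rest (432,200), and the bystanders in place. Handing in.

```bash
python3 -c "
from workcell import ctrl
print(ctrl.close_job())"
```

```text
the job is handed in; nothing more can be done
None
```

The job is handed in at about 79 s of the 210 s allowed. The spatula is in its rest, all four canisters are fully inside, two to a lane, and both keepers are at their end stops.

- **Canisters:** each was slid in under the lips until I felt contact. In the last top view their centres are at rack x of about 71 and 13 in both lanes.
- **Keepers:** I turned them only after all the canisters were in. I turned keeper_l in two grips, since the last joint could not cover the whole turn in one. Both wings measure within about 0.4° of straight across the lane. The stop showed as a clear rise in turning moment on keeper_r. On keeper_l it showed only as the wing slipping in the fingers, so there I relied on the angle.
- **Spatula:** it was knocked about 22 mm along the rest and against a cheek some time after I laid it down. I noticed this only in the check after the keepers, then gripped it again and centred it. It now lies level in both notches, within about 2 mm of centre.
- **Bystanders:** the top view shows the bottles, boxes and look-alikes where they stood at the start. I judged this from the images and a depth comparison, with part of the view hidden by the arm.
- **Disagreements:** cameras and arm readings differed by 1–2 mm throughout. The stop was met 3–4 mm further on than my first estimate of the rack's position.

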